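# Set the stop collar of a microscope stage post to the spacer's height

### The arm

A 6-joint arm with a two-finger parallel gripper is mounted at the origin on the work surface. World frame = base frame: x ahead of the robot, y to its left, z up, the work surface at z = 0. Lengths are in mm, angles in rad, forces in N, time in s.
With the tool pointing down it reaches from about 300 to 850 mm from the base axis. Payload 5.4 kg.
Tool frame: the origin (TCP) lies between the finger pads; the fingertips stand 8 mm ahead of it and the grasp point (between the pads) lies 11 mm behind it; z points along the fingers, y is the direction in which the jaws open and shut (so a half turn about z gives the same grasp; the last joint's range is limited). The gripper opens to 85 mm and grips with 20 to 120 N. Pads are 22 mm wide; open, the fingers measure 114 mm over their backs; the gripper's body (76 mm by 85 mm) begins 54 mm behind the grasp point. The pads swing forward as they close: fully open they stand 13 mm farther back than shut.
Start: joints at [-1.409, 0.158, 1.597, -0, 1.386, -0.21], TCP at [208.869, -535.705, 239.299] pointing down, gripper open.
Joint ranges: [-2.91, 2.91], [-0.94, 2.29], [0.18, 2.7], [-1.29, 4.43], [0.17, 2.64], [-3, 3]. Speed limits (rad/s): [2.57, 2.57, 3.14, 3.14, 3.14, 3.14].

### API

Orientations are given as a unit quaternion [x, y, z, w].
In Python, from plant import monitor, optics, ticket gives the robot as it stands.
- The arm moves only by the tool drive_tool, never from a script. Its argument "targets" is text: rows parted by semicolons, each of 7 numbers parted by spaces: the turn, a rotation vector about the tool's x, y, z in rad, then the shift along the tool's x, y, z in m, then the opening, from 0 (shut) to 1 (fully open). A call has 1 to 10 rows; each row is the pose to reach, as a shift and turn from the pose measured when the call began, along the tool's axes at that moment; what a row does not reach only later rows make up. A row lasts 1/12 s, in which the tool goes at most 41.7 mm and 7.16 degrees, less where a joint would pass 70% of its speed; a pose out of reach is approached as far as the arm can. A call with a gripper value outside its range is refused whole. The fingers move at their own pace and stop on an object; "squeeze" is the grip in N (left out, the last holds). Time passes only in rows, so rows that repeat a pose let the fingers close. It gives the time, the measured TCP pose, the force and the opening at its end, in the units of the state.
- monitor.state(): the state, without advancing time (a new reading comes with each control period).
- optics.grab_frame(name): name is "side" or "top" or "wrist"; returns a dict with "pixels" (384x512x3 uint8, blue, green, red), "z_map" (384x512 float32, mm along the optical axis (not along the pixel's ray), 0 where there is no reading), "mtx" (3x3 intrinsics, pixels), "k1" (the pictures are not rectified: a ray, as slopes to the right and down, at radius r is drawn at 1 + k1 r^2 times it, then the intrinsics apply), "world_to_cam" (4x4, takes a point from world to camera coordinates). Camera axes: x right, y down, z forward; pixel columns grow to the right and rows downward; lengths in mm; the calibration is good to about 2 mm. A picture is of the moment at which its call begins.
- ticket.job_done(): hands the job in, once; it reports no verdict.
The state is a dict: "time_s": time; "joint_positions": joint angles; "joint_vel": joint speeds; "effort": joint torques, N m; "tool_pos": TCP position; "tool_rot": TCP orientation; "contact_force": force on the tool from outside, world axes, zero at the start; "wrist_torque": the same for the moment, N m; "gripper_width": opening from 0.0 (shut) to 1.0 (fully open).
Only numpy, scipy, OpenCV 4.12 (cv2) and the standard library are available. Lean on these libraries where they do the work, as an engineer would, in place of code of your own. Each camera call takes 0.05 s, during which the arm holds its last target.

### The job

Set the stop collar to the height of the thicker of the two slotted spacers. Lay that spacer flat on the post's base plate with its slot pushed home against the threaded rod, then spin the knurled collar down by hand until its washer is snug on the spacer, clamping it lightly with about 10 newtons and at no time more than 25. Let go, leave the spacer clamped there, and leave everything else on the desk as it is.

Things in the scene. Friction and masses are not known exactly. Their poses are not given: they have to be found in the camera images.
- post_seat (a point): Fixed stop post: a grey round base plate 116 mm in diameter and 12 mm thick with a vertical threaded steel rod (14 mm diameter) in the middle. This point lies on the rod's axis at the top face of the base plate; the rod ends 88 mm above it. The knurled collar sits on the rod.
- collar_nut: Knurled collar with its washer, as one. Origin: the collar's centre, on the rod's axis. Rides up and down with the collar, does not turn. At the collar's underside (15 mm below) a dark thrust washer, 40 mm across, stands 4 to 6 mm proud, differently each time; its stiff spring gives about 0.05 mm per newton. At the start the washer clears the seated thick spacer by 6 to 14 mm.
- collar: Knurled aluminium collar, 44 mm across, 30 mm tall, gripped on its outer face. Origin: centre of its underside; turns with it. Right-hand quick thread: clockwise from above it goes down 20 mm per turn (3.18 mm per rad). Thread friction 0.09 N m; stays where left. Once the washer bears, clamping grows about 6 N per 0.1 rad, and torque by 0.0032 N m per newton (part shows as lift on the gripper).
- spacer: The thicker slotted spacer, loose, aluminium, 0.17 kg, flat: fork 24 mm thick, 44 mm wide, slot 18 mm wide open to its own +x; behind it a neck (18 wide, 24 high) and a raised end tab. Origin: on the underside, in the slot, where the rod's axis is when the slot's floor touches the rod (slot floor x = -7 mm, fork from -25 to +25, tab's end at -101); z up.
- spacer_tab (a point): Centre of the raised tab of the thicker spacer, to grip: 36 mm along x, 18 mm wide in y, 40 mm high, 83 mm behind the spacer's origin (its -x side), 20 mm above its underside. Axes as the spacer's.
- thin_spacer: The other slotted spacer: same outline and tab, but fork and neck only 12 mm thick. Origin as for the thick one. Not to be used or moved.
- oil_bottle: Bystander: amber bottle, 28 mm diameter, 62 mm tall. Origin: centre of its underside.
- objective: Bystander: steel objective lens standing upright, 25 mm diameter, 44 mm tall. Origin: centre of its underside.
- slide_box: Bystander: flat grey box with a white lid, 85 x 100 x 33 mm. Origin: centre of its underside.
- clip_block: Bystander: steel clip block, 34 x 40 x 28 mm. Origin: centre of its underside.
- brush: Bystander: small brush, 150 mm long, lying flat.
- dish: Bystander: shallow closed glass dish, 88 mm across, 16 mm high. Origin: centre of its underside.
There are look-alikes about, which are no part of the job. There is more than one size of the part that bears post_seat; the job needs the largest.

How it is judged:
By the outcome, as a careful person would: the job done as asked, in the order asked, and still so for the second after the job is handed in, with the robot touching nothing.
It also fails if it takes over 72 s, if anything falls off the work surface, if the arm or the gripper's body presses on something with over 40 N, if the wrist force passes 120 N, or if a joint passes its speed limit or range.

## Working session

There is one attempt and no reset: what is moved stays moved. The work goes in short steps, Python scripts to look and compute and a tool call to move; the robot and the scene stay as the last step left them, time stands still between calls to the robot, and variables do not carry over. Pictures are saved under pics/ and viewed, and the job is handed in when it is done.

Besides the shell and the picture viewer there is one more tool, called after "Call:" in YAML: its name, and indented under it one key for each argument. drive_tool: Moves the arm, as the interface text tells. Its arguments: {"type":"object","properties":{"targets":{"type":"string"},"squeeze":{"type":"number"}},"required":["targets"]}

```bash
ls; mkdir -p pics; python3 - <<'E'
from plant import monitor, optics
import cv2, numpy as np
s=monitor.state();print(s)
for n in ("side","top","wrist"):
    f=optics.grab_frame(n);cv2.imwrite(f"pics/{n}0.png",f["pixels"]);np.savez(f"{n}0.npz",**f)
    print(n,f["mtx"],f["k1"],f["world_to_cam"])
E
```

```text
pics
{'time_s': 0.0, 'joint_positions': array([-1.40909767e+00,  1.59047953e-01,  1.59826432e+00, -4.24641946e-05,
        1.38622436e+00, -2.10106422e-01]), 'joint_vel': array([ 2.76990447e-04,  1.80852040e-04,  2.40425010e-04, -2.54903756e-06,
        1.79150870e-03,  7.43308897e-04]), 'effort': array([-1.65605801e-03, -3.95994973e+01, -3.31436419e+01, -3.47429504e-04,
        8.12393351e-03, -3.35293883e-06]), 'tool_pos': array([ 208.7611965 , -535.11228015,  238.30144973]), 'tool_rot': array([ 9.82768643e-01,  1.84837361e-01,  2.66202477e-06, -9.72208279e-04]), 'contact_force': array([ 0.52482834, -0.42961372,  0.00687283]), 'wrist_torque': array([-0.05791976,  0.02751043,  0.00363929]), 'gripper_width': 1.003075383499612}
side [[419.07069665   0.         251.64065036]
 [  0.         419.07069665 190.62137078]
 [  0.           0.           1.        ]] 0.012126850037729052 [[ 9.77727107e-01 -2.09628203e-01 -1.02820956e-02 -5.94984546e+02]
 [-1.30430507e-01 -5.68499449e-01 -8.12278437e-01  1.56232667e+02]
 [ 1.64431103e-01  7.95527745e-01 -5.83179234e-01  1.03154638e+03]
 [ 0.0000
[... 202 characters left out ...]
72987877 [[ 8.40934495e-02 -9.96457274e-01 -1.09181088e-03  3.22771694e+00]
 [-9.75988460e-01 -8.21449923e-02 -2.01739255e-01  6.08373301e+02]
 [ 2.00934861e-01  1.80305447e-02 -9.79438656e-01  1.03852836e+03]
 [ 0.00000000e+00  0.00000000e+00  0.00000000e+00  1.00000000e+00]]
wrist [[307.90989105   0.         258.19412456]
 [  0.         307.90989105 191.35561277]
 [  0.           0.           1.        ]] -0.04853474490219622 [[ 3.63953874e-01 -9.31414967e-01 -1.93308813e-03 -5.74857683e+02]
 [-8.91969748e-01 -3.49136607e-01  2.87216989e-01 -3.77777454e+01]
 [-2.68193114e-01 -1.02809480e-01 -9.57863594e-01  3.78711669e+02]
 [ 0.00000000e+00  0.00000000e+00  0.00000000e+00  1.00000000e+00]]
```

View pics/side0.png

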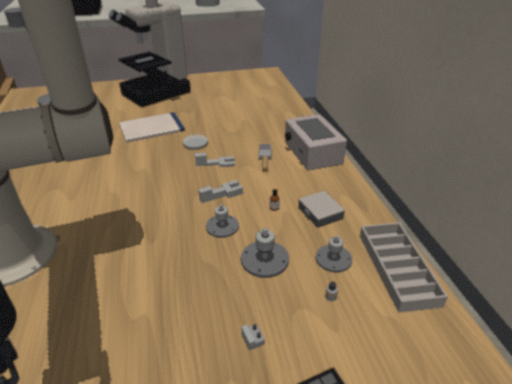

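View pics/top0.png

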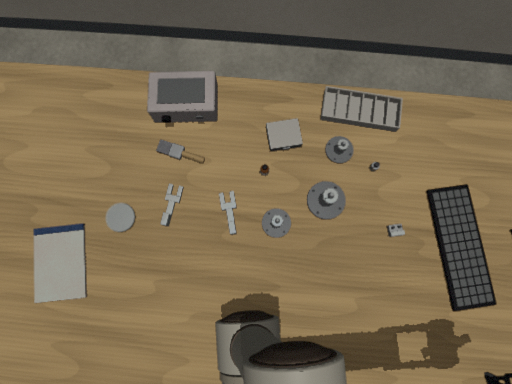

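View pics/wrist0.png

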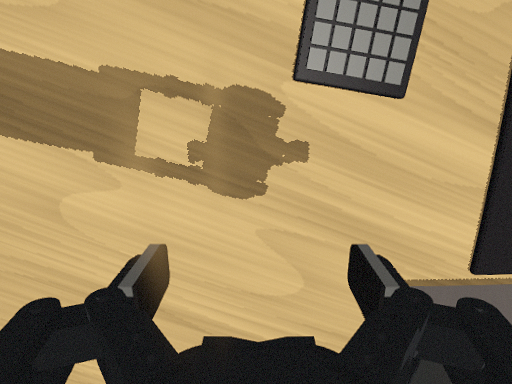

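Side view: the largest post is at about (265,258), with forks at (215,160) and (220,190). Top view: the post is at (327,200), with forks at (172,204) and (229,213). Next I'll measure them with the depth maps.

```bash
cat > h.py <<'E'
import numpy as np, cv2
from scipy.spatial.transform import Rotation as R
def load(n): 
    return dict(np.load(n+'.npz'))
def snap(name,tag):
    from plant import optics
    f=optics.grab_frame(name);np.savez(tag+'.npz',**f);cv2.imwrite(f'pics/{tag}.png',f['pixels']);return f
def slopes(f,uv):
    K=f['mtx'];d=(np.asarray(uv,float).reshape(-1,2)-K[:2,2])/[K[0,0],K[1,1]]
    s=d.copy()
    for _ in range(20): s=d/(1+f['k1']*(s**2).sum(1,keepdims=True))
    return s
def rays(f,uv):
    s=slopes(f,uv);T=f['world_to_cam'];Rm=T[:3,:3]
    return -Rm.T@T[:3,3],np.c_[s,np.ones(len(s))]@Rm
def onplane(f,uv,z):
    c,d=rays(f,uv);return c+d*((z-c[2])/d[:,2])[:,None]
def cloud(f):
    h,w=f['z_map'].shape;v,u=np.mgrid[:h,:w];c,d=rays(f,np.c_[u.ravel(),v.ravel()])
    return (c+d*f['z_map'].reshape(-1,1)).reshape(h,w,3)
def proj(f,P):
    P=np.asarray(P,float).reshape(-1,3);T=f['world_to_cam'];q=P@T[:3,:3].T+T[:3,3];s=q[:,:2]/q[:,2:]
    s=s*(1+f['k1']*(s**2).sum(1,keepdims=True));return s*[f['mtx'][0,0],f['mtx'][1,1]]+f['mtx'][:2,2]
E
python3 - <<'E'
from h import *
t=load('top0');s=load('side0')
C=cloud(t);S=cloud(s)
for nm,F,P,(u0,u1,v0,v1) in [('A',t,C,(155,190,180,228)),('B',t,C,(215,242,188,238)),('As',s,S,(190,240,150,170)),('Bs',s,S,(195,246,178,203))]:
    q=P[v0:v1,u0:u1].reshape(-1,3);z=q[:,2]
    m=z>6
    print(nm,m.sum(),np.median(z),np.histogram(z,bins=np.arange(-6,60,4)),np.round(q[m].min(0)),np.round(q[m].max(0)))
for nm,P,(u0,u1,v0,v1) in [('post t',C,(300,350,175,225)),('post s',S,(238,292,225,278))]:
    q=P[v0:v1,u0:u1].reshape(-1,3);z=q[:,2]
    for a,b in [(5,18),(40,75),(75,96),(96,130)]:
        m=(z>a)&(z<b);print(nm,a,b,m.sum(),np.round(q[m].min(0)),np.round(q[m].max(0)),np.round(q[m].mean(0),1))
big=lambda n,r,o:cv2.imwrite('pics/'+o,cv2.resize(load(n)['pixels'][r[2]:r[3],r[0]:r[1]],None,fx=6,fy=6,interpolation=cv2.INTER_CUBIC))
big('side0',(180,300,140,240),'c1.png');big('top0',(150,270,150,240),'c2.png');big('side0',(200,300,200,290),'c3.png')
E
```

```text
A 396 0.8426453553745432 (array([218, 835, 226,  54, 176,  50,   8,   3,   3,   7,  15,  53,  11,
         1,   0,   0]), array([-6, -2,  2,  6, 10, 14, 18, 22, 26, 30, 34, 38, 42, 46, 50, 54, 58])) [385.  34.   6.] [ 614.  344. 1140.]
B 385 1.2365230084618588 (array([145, 637, 180,  10,   4,   2,  50, 171,  56,   3,  14,  55,  12,
         0,   0,   0]), array([-6, -2,  2,  6, 10, 14, 18, 22, 26, 30, 34, 38, 42, 46, 50, 54, 58])) [385.  34.   6.] [ 606.  164. 1140.]
As 318 1.7233700855553025 (array([ 32, 510, 140,  58, 120,  34,  13,   9,  12,  14,  13,  30,   3,
         0,   0,   0]), array([-6, -2,  2,  6, 10, 14, 18, 22, 26, 30, 34, 38, 42, 46, 50, 54, 58])) [ 432. -857.    6.] [613. 321. 722.]
Bs 534 2.4131693570874404 (array([ 21, 574, 146,  52,  63,  58,  70, 166,  35,  17,  17,  43,   7,
         0,   0,   0]), array([-6, -2,  2,  6, 10, 14, 18, 22, 26, 30, 34, 38, 42, 46, 50, 54, 58])) [ 432. -857.    6.] [606. 160. 722.]
post t 5 18 961 [ 536. -227.    5.] [679. -79.  18.] [ 601.1 -154.3   12.3]
post t 40 75 38 [ 582. -172.   47.] [ 628. -134.   75.] [ 594.6 -146.3   64.1]
post t 75 96 178 [ 583. -179.   75.] [ 627. -136.   96.] [ 604.  -156.4   80.2]
post t 96 130 14 [ 599. -161.   96.] [ 609. -152.  102.] [ 604.4 -156.    98.4]
post s 5 18 1187 [ 548. -216.    5.] [664. -26.  18.] [ 602.9 -169.1   12.2]
post s 40 75 181 [ 583. -181.   43.] [ 628. -153.   75.] [ 602.1 -172.5   60.4]
post s 75 96 209 [ 584. -180.   75.] [ 628. -137.   96.] [ 604.5 -161.8   80.6]
post s 96 130 15 [ 601. -163.   96.] [ 612. -153.  101.] [ 605.9 -158.5   98.6]
```

View pics/c1.png

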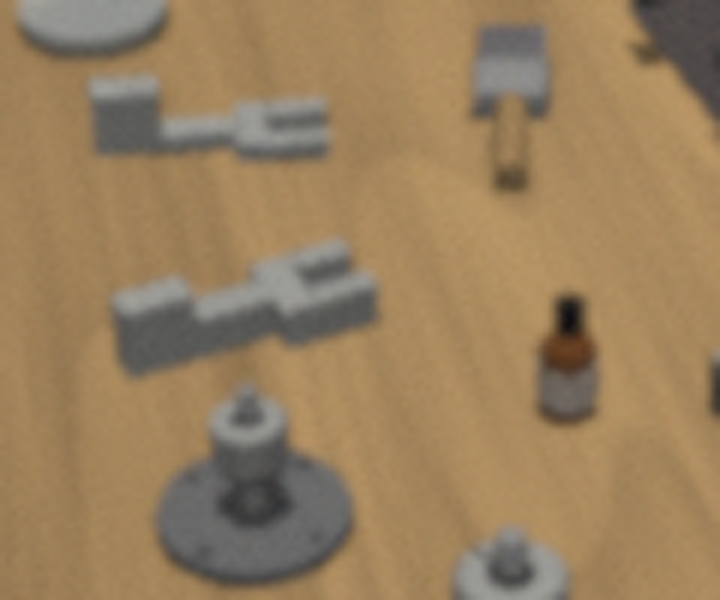

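View pics/c2.png

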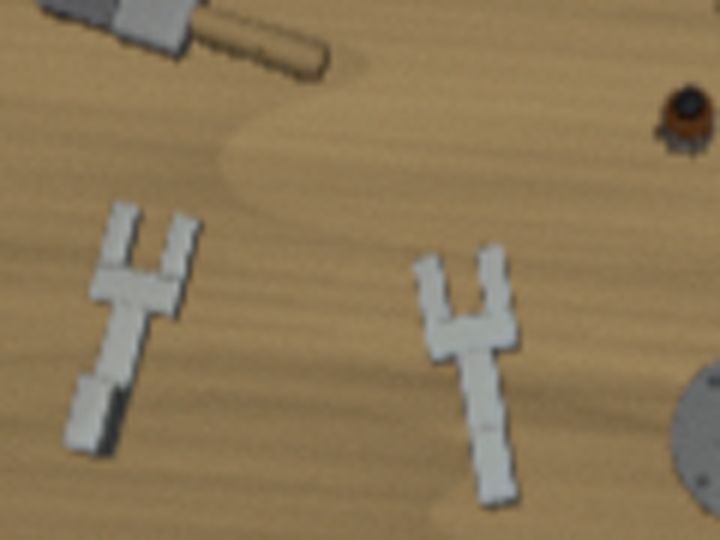

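View pics/c3.png

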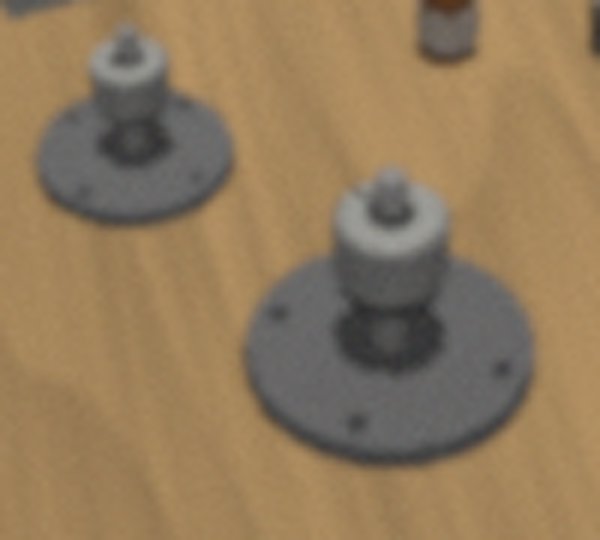

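Fork B, top (229,213) and side (220,190), has fork height of about 24 mm, so it is the thick one. Next: its pose and the post axis.

```bash
python3 - <<'E'
from h import *
for n,(u0,u1,v0,v1),pr in [('top0',(213,244,186,240),0),('side0',(195,248,176,205),0)]:
    f=load(n);px=f['pixels'][v0:v1,u0:u1];hsv=cv2.cvtColor(px,cv2.COLOR_BGR2HSV)
    C=cloud(f)[v0:v1,u0:u1]
    m=(hsv[...,1]<60)
    g=px.mean(2)
    print(n,m.sum(),np.percentile(g[m],[5,25,50,75,95]))
    top=m&(g>np.percentile(g[m],95)*0.82)
    z=C[...,2]
    vv,uu=np.mgrid[v0:v1,u0:u1]
    tab=top&(z>34)&(z<46); fork=top&(z>18)&(z<30)
    # rays cast on the known planes
    T=onplane(f,np.c_[uu[tab],vv[tab]],40);F=onplane(f,np.c_[uu[fork],vv[fork]],24)
    print('z tab',np.median(z[tab]),'fork',np.median(z[fork]))
    rt=cv2.minAreaRect(T[:,:2].astype(np.float32));print('tab rect',rt)
    tc=T.mean(0)
    # direction from fork+neck: iterate: points relative
    rf=cv2.minAreaRect(F[:,:2].astype(np.float32));print('fork+neck rect (expect 44 x 90)',rf)
    A=np.r_[T,F][:,:2];fc=F[:,:2].mean(0);ax=(fc-tc[:2]);ax/=np.linalg.norm(ax)
    # refine using symmetric: split
    for _ in range(5):
        x=(A-A.mean(0))@ax;y=(A-A.mean(0))@np.array([-ax[1],ax[0]])
        # midline: mean of y extremes in bins
        b=np.digitize(x,np.arange(x.min(),x.max(),8));mid=np.array([[x[b==k].mean(),(y[b==k].min()+y[b==k].max())/2] for k in np.unique(b) if (b==k).sum()>4])
        p=np.polyfit(mid[:,0],mid[:,1],1);th=np.arctan2(ax[1],ax[0])+np.arctan(p[0]);ax=np.array([np.cos(th),np.sin(th)])
    c0=A.mean(0)+p[1]*np.array([-ax[1],ax[0]])
    x=(A-c0)@ax
    print('theta',th,'len',x.max()-x.min(),'tab end',c0+ax*x.min(),'fork end',c0+ax*x.max(),'origin est',c0+ax*((x.max()-25)+(x.min()+101))/2,'tabcentre',tc)
    y=(A-c0)@np.array([-ax[1],ax[0]]);print('width',y.min(),y.max())
for n,(u0,u1,v0,v1) in [('top0',(300,350,175,225)),('side0',(238,292,225,278))]:
    f=load(n);C=cloud(f)[v0:v1,u0:u1];z=C[...,2];px=f['pixels'][v0:v1,u0:u1].mean(2)
    vv,uu=np.mgrid[v0:v1,u0:u1]
    m=(z>74)&(z<90)&(px>150)
    zt=np.median(z[m]);P=onplane(f,np.c_[uu[m],vv[m]],zt)
    print(n,'collar top z',zt,m.sum(),cv2.minEnclosingCircle(P[:,:2].astype(np.float32)))
    sat=cv2.cvtColor(f['pixels'][v0:v1,u0:u1],cv2.COLOR_BGR2HSV)[...,1]
    m=(sat<60)&(z>7)&(z<17);P=onplane(f,np.c_[uu[m],vv[m]],12)
    print('base',np.median(z[m]),cv2.minEnclosingCircle(P[:,:2].astype(np.float32)))
    m=(z>95)&(z<110);print('rod',C[m].mean(0),z[m].max())
E
```

```text
top0 378 [101.33333333 144.41666667 156.         159.         161.33333333]
z tab 39.97262416326839 fork 24.33509329601634
tab rect ((497.7315979003906, 113.49119567871094), (33.42634201049805, 15.509540557861328), 15.016820907592773)
fork+neck rect (expect 44 x 90) ((558.8129272460938, 130.09188842773438), (87.88676452636719, 42.69359588623047), 15.173354148864746)
theta 0.2645573340313994 len 123.94663449996108 tab end [481.61221107 109.11794462] fork end [601.24653698 141.52776208] origin est [578.10729112 135.25917045] tabcentre [497.57271952 113.44859764  40.        ]
width -21.277710613566626 21.414682077815964
side0 547 [ 85.66666667  88.33333333 101.33333333 142.33333333 152.66666667]
z tab 40.364656810560746 fork 24.613062861281264
tab rect ((498.472900390625, 111.99479675292969), (33.009788513183594, 19.19375228881836), 18.67391014099121)
fork+neck rect (expect 44 x 90) ((560.1934814453125, 129.76409912109375), (84.50965881347656, 43.53961944580078), 15.57955265045166)
theta 0.2667079361920391 len 123.10461320421504 tab end [482.10205697 108.56729296] fork end [600.85415505 141.01240034] origin est [578.13456924 134.80502032] tabcentre [498.92655596 112.8026921   40.        ]
width -21.904116707819302 21.826629132736212
top0 collar top z 80.2188201511616 74 ((605.1630859375, -156.57681274414062), 19.017593383789062)
base 12.53902193685667 ((605.1898193359375, -155.95480346679688), 57.786216735839844)
rod [ 604.13020746 -156.38665242   98.2254386 ] 101.74107412352237
side0 collar top z 79.85352936032655 35 ((607.2483520507812, -157.3301544189453), 17.968090057373047)
base 12.40255070748566 ((604.8410034179688, -160.48678588867188), 59.13454055786133)
rod [ 605.54969178 -158.85634924   97.99974405] 100.71933894190056
```

```bash
cat >> h.py <<'E'
def goto(target,heading,tilt0=True,st=None):
    """shift/turn in tool axes from the measured pose to tool-down pose with tool x heading (rad)"""
    from plant import monitor
    st=st or monitor.state();R0=R.from_quat(st['tool_rot'])
    c,s=np.cos(heading),np.sin(heading)
    Rt=R.from_matrix(np.array([[c,s,0],[s,-c,0],[0,0,-1]]))
    d=R0.inv().apply(np.asarray(target,float)-st['tool_pos'])/1000
    rv=(R0.inv()*Rt).as_rotvec()
    print('t',round(st['time_s'],2),'turn',np.round(rv,4),'shift',np.round(d,4),'F',np.round(st['contact_force'],1),'g',round(st['gripper_width'],3),'q6',round(st['joint_positions'][5],3))
E
python3 - <<'E'
from h import *
from plant import monitor
s=monitor.state();R0=R.from_quat(s['tool_rot'])
w=load('wrist0');T=w['world_to_cam'];c=-T[:3,:3].T@T[:3,3]
print('cam in tool',R0.inv().apply(c-s['tool_pos']),'cam fwd',R0.inv().apply(T[2,:3]))
t=load('top0')
for nm,uv,z in [('small post L',(277,222),8),('post R',(340,150),8),('oil',(265,170),40),('clip',(397,230),20),('obj',(375,167),40),('thin tab',(166,215),30),('box',(284,135),30)]:
    print(nm,onplane(t,uv,z).round())
goto([498,113.3,130],0.265); goto([498,113.3,130],0.265+np.pi)
E
```

```text
cam in tool [  72.95636231    0.7879889  -133.9250224 ] cam fwd [-2.87530167e-01 -2.88621450e-04  9.57771538e-01]
small post L [[527. -16.   8.]]
post R [[ 765. -193.    8.]]
oil [[673.  32.  40.]]
clip [[ 531. -367.   20.]]
obj [[ 710. -293.   40.]]
thin tab [[517. 308.  30.]]
box [[790. -17.  30.]]
t 0.15 turn [-0.0014 -0.0002  0.1068] shift [ 0.505  -0.499   0.1094] F [-0.2 -0.1 -0. ] g 1.003 q6 -0.21
t 0.15 turn [ 4.0000e-04 -2.2000e-03 -3.0348e+00] shift [ 0.505  -0.499   0.1094] F [-0.2 -0.1 -0. ] g 1.003 q6 -0.21
```

Call:
drive_tool:
  targets: "0 0 0.107 0.505 -0.499 0.109 0.6;0 0 0.107 0.505 -0.499 0.109 0.6;0 0 0.107 0.505 -0.499 0.109 0.6;0 0 0.107 0.505 -0.499 0.109 0.6;0 0 0.107 0.505 -0.499 0.109 0.6;0 0 0.107 0.505 -0.499 0.109 0.6;0 0 0.107 0.505 -0.499 0.109 0.6;0 0 0.107 0.505 -0.499 0.109 0.6;0 0 0.107 0.505 -0.499 0.109 0.6;0 0 0.107 0.505 -0.499 0.109 0.6"
  squeeze: 40

```text
time_s: 0.98
tool_pos: [376.7, -157.5, 175.9]
tool_rot: [0.991, 0.132, 0.0, -0.001]
contact_force: [0.8, -0.1, -0.0]
gripper_width: 0.603
```

```bash
python3 -c "
from h import *
goto([498,113.3,130],0.265)"
```

```text
t 0.98 turn [-0.0011 -0.0004 -0.0007] shift [ 0.1878 -0.2297  0.0462] F [ 0.8 -0.1 -0. ] g 0.603 q6 0.611
```

Call:
drive_tool:
  targets: "0 0 0 0.188 -0.230 0.046 0.6;0 0 0 0.188 -0.230 0.046 0.6;0 0 0 0.188 -0.230 0.046 0.6;0 0 0 0.188 -0.230 0.046 0.6;0 0 0 0.188 -0.230 0.046 0.6;0 0 0 0.188 -0.230 0.046 0.6;0 0 0 0.188 -0.230 0.046 0.6;0 0 0 0.188 -0.230 0.046 0.6;0 0 0 0.188 -0.230 0.046 0.6;0 0 0 0.188 -0.230 0.046 0.6"

```text
time_s: 1.82
tool_pos: [497.7, 113.7, 129.8]
tool_rot: [0.991, 0.133, -0.0, -0.0]
contact_force: [-0.4, -0.4, 0.5]
gripper_width: 0.602
```

```bash
python3 -c "
from h import *
snap('wrist','w1')
goto([498,113.3,12],0.265)"
```

```text
t 1.87 turn [-0.0008  0.0004 -0.0008] shift [ 0.0004 -0.0002  0.1181] F [-0.2 -0.9 -0.3] g 0.602 q6 1.292
```

View pics/w1.png

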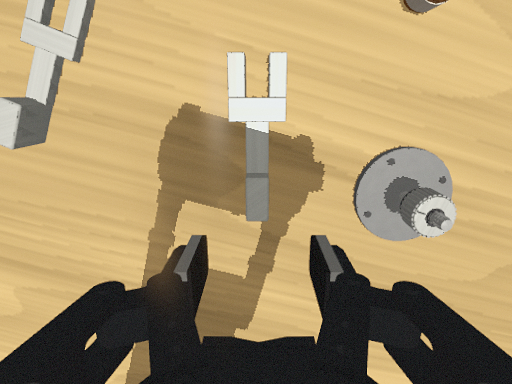

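The wrist view shows the thick fork centred at column 257 and vertical, between the jaws, so it's aligned. Descending.

Call:
drive_tool:
  targets: "0 0 0 0 0 0.04 0.6;0 0 0 0 0 0.08 0.6;0 0 0 0 0 0.105 0.6;0 0 0 0 0 0.116 0.6;0 0 0 0 0 0.116 0.6;0 0 0 0 0 0.116 0.6;0 0 0 0 0 0.116 0.1;0 0 0 0 0 0.116 0.1;0 0 0 0 0 0.116 0.1;0 0 0 0 0 0.116 0.1"
  squeeze: 40

```text
time_s: 2.7
tool_pos: [499.4, 113.1, 16.2]
tool_rot: [0.991, 0.132, 0.002, -0.0]
contact_force: [-0.5, 1.0, 7.5]
gripper_width: 0.2
```

Call:
drive_tool:
  targets: "0 0 0 0 0 0 0.1;0 0 0 0 0 0 0.1;0 0 0 0 0 0 0.1"

```text
time_s: 2.95
tool_pos: [499.3, 113.1, 16.2]
tool_rot: [0.991, 0.132, 0.002, -0.0]
contact_force: [0.5, 0.0, -0.8]
gripper_width: 0.202
```

```bash
python3 -c "
from h import *
snap('wrist','w2')
goto([460,-157,14.5],0)"
```

```text
t 3.0 turn [-0.0003 -0.0031  0.2644] shift [-0.1085  0.2505  0.0014] F [-0.4 -0.9  1.3] g 0.205 q6 1.292
```

View pics/w2.png

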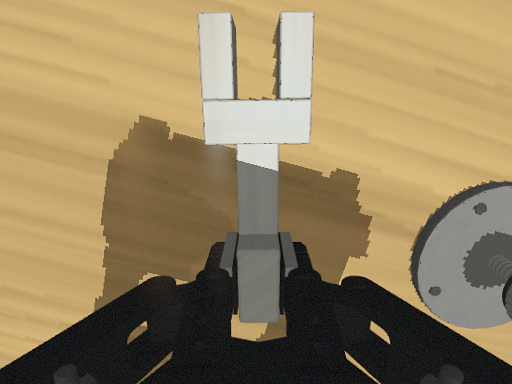

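The spacer is gripped: opening 0.2 is about 17-18 mm, with the fork at columns 200–313 and the slot floor at row ~98. Next I'll locate the spacer origin relative to the TCP.

```bash
python3 - <<'E'
from h import *
from plant import monitor
s=monitor.state();R0=R.from_quat(s['tool_rot'])
w=load('w2')
P=onplane(w,[(257,98.5),(216,12.5),(296,12.5),(203,143),(311,143),(236,60),(278,60)],24)
print((R0.inv().apply(P-s['tool_pos'])).round(1)); print(P.round(1))
print('tool x',R0.apply([1,0,0]),'z',R0.apply([0,0,1]))
Pt=onplane(w,[(240,321),(280,321),(238,234),(279,234)],40);print((R0.inv().apply(Pt-s['tool_pos'])).round(1))
E
```

```text
[[ 73.3   0.3  -7.6]
 [104.3 -14.9  -7.5]
 [104.3  14.8  -7.5]
 [ 55.8 -21.8  -7.6]
 [ 55.8  22.5  -7.6]
 [ 87.6  -7.7  -7.5]
 [ 87.6   8.4  -7.5]]
[[570.1 132.   24. ]
 [596.1 154.7  24. ]
 [603.8 126.1  24. ]
 [547.4 148.8  24. ]
 [559.  106.   24. ]
 [581.8 143.5  24. ]
 [586.  127.9  24. ]]
tool x [0.96524445 0.26133047 0.00308881] z [ 3.00962173e-03  7.03213578e-04 -9.99995224e-01]
[[-18.6  -7.  -23.9]
 [-18.6  10.3 -23.9]
 [ 22.5  -7.  -23.7]
 [ 22.5   9.  -23.7]]
```

Call:
drive_tool:
  targets: "0 0 0 0 0 -0.04 0.1;0 0 0 0 0 -0.08 0.1;0 0 0 0 0 -0.12 0.1;0 -0.003 0.264 -0.097 0.254 -0.12 0.1;0 -0.003 0.264 -0.097 0.254 -0.12 0.1;0 -0.003 0.264 -0.097 0.254 -0.12 0.1;0 -0.003 0.264 -0.097 0.254 -0.12 0.1;0 -0.003 0.264 -0.097 0.254 -0.12 0.1;0 -0.003 0.264 -0.097 0.254 -0.12 0.1;0 -0.003 0.264 -0.097 0.254 -0.12 0.1"

```text
time_s: 3.83
tool_pos: [470.7, -161.4, 135.8]
tool_rot: [1.0, -0.001, -0.0, 0.001]
contact_force: [0.7, -0.2, -1.5]
gripper_width: 0.204
```

```bash
python3 - <<'E'
from h import *
goto([470,-157,60],0)
E
```

```text
t 3.83 turn [ 0.0013  0.0002 -0.0023] shift [-0.0007 -0.0045  0.0758] F [ 0.7 -0.2 -1.5] g 0.204 q6 1.001
```

Call:
drive_tool:
  targets: "0.001 0 -0.002 -0.001 -0.0045 0.035 0.1;0.001 0 -0.002 -0.001 -0.0045 0.07 0.1;0.001 0 -0.002 -0.001 -0.0045 0.08 0.1;0.001 0 -0.002 -0.001 -0.0045 0.08 0.1;0.001 0 -0.002 -0.001 -0.0045 0.08 0.1"

```text
time_s: 4.25
tool_pos: [469.6, -156.7, 56.0]
tool_rot: [1.0, 0.0, -0.001, -0.0]
contact_force: [0.3, 0.0, -0.7]
gripper_width: 0.202
```

```bash
python3 - <<'E'
from h import *
for n in('wrist','side','top'): snap(n,n+'3')
goto([470,-157,31],0)
a=load('side3')['pixels'];cv2.imwrite('pics/s3.png',cv2.resize(a[150:300,170:320],None,fx=4,fy=4,interpolation=cv2.INTER_CUBIC))
E
```

```text
t 4.4 turn [ 0.0025 -0.0033  0.0004] shift [-0.0015 -0.0008  0.027 ] F [ 0.3 -1.  -1.4] g 0.205 q6 1.004
```

View pics/wrist3.png

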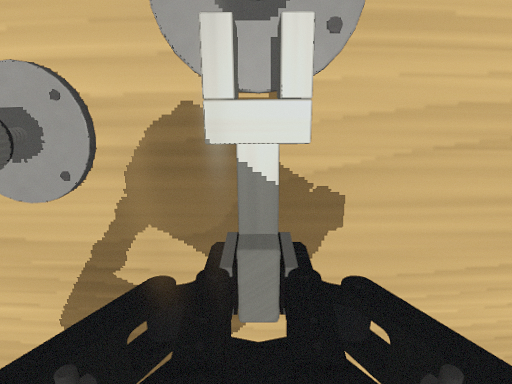

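View pics/s3.png

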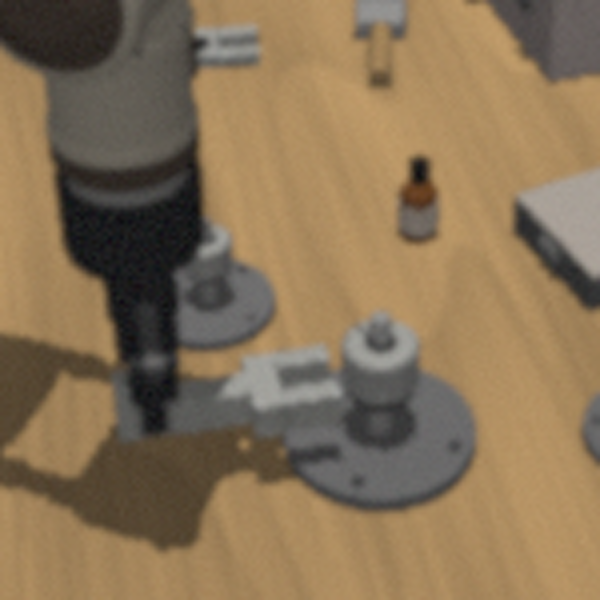

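The slot (columns 238–280) and the plate (columns 152–365) share the centre column of about 258, so they're lined up. Lowering to about 3 mm above the plate.

Call:
drive_tool:
  targets: "0.002 -0.003 0 -0.001 0 0.015 0.1;0.002 -0.003 0 -0.001 0 0.025 0.1;0.002 -0.003 0 -0.001 0 0.025 0.1;0.002 -0.003 0 -0.001 0 0.025 0.1"

```text
time_s: 4.73
tool_pos: [470.3, -157.4, 33.0]
tool_rot: [1.0, 0.0, -0.0, 0.0]
contact_force: [0.1, 0.5, -1.9]
gripper_width: 0.205
```

```bash
python3 - <<'E'
from h import *
goto([524.3,-157,30.5],0)
f=snap('side','side4');snap('wrist','wrist4')
cv2.imwrite('pics/s4.png',cv2.resize(f['pixels'][190:290,190:310],None,fx=6,fy=6,interpolation=cv2.INTER_CUBIC))
from plant import monitor;s=monitor.state();print(s['tool_pos'])
w=load('wrist4');R0=R.from_quat(s['tool_rot']);C=cloud(f)
z=C[...,2]
sub=C[215:270,200:262].reshape(-1,3);m=(sub[:,2]>28)&(sub[:,2]<44)&(sub[:,0]>520)&(sub[:,0]<582)&(abs(sub[:,1]+157)<21);print('fork top z',np.percentile(sub[m,2],[25,50,75]))
E
```

```text
t 4.73 turn [0.0001 0.0004 0.0008] shift [ 0.054  -0.0004  0.0025] F [ 0.1  0.5 -1.9] g 0.205 q6 1.003
[ 470.92307893 -157.88570835   33.63228308]
fork top z [38.80720809 40.63384234 41.69372432]
```

View pics/s4.png

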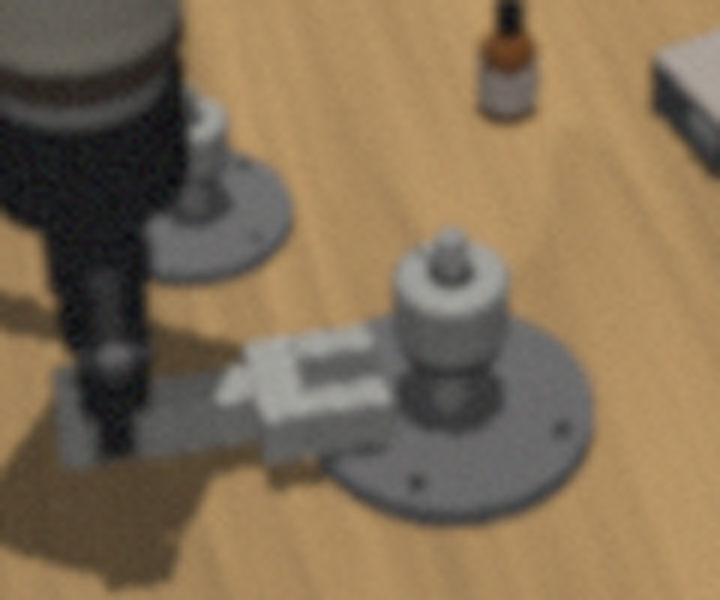

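View pics/wrist4.png

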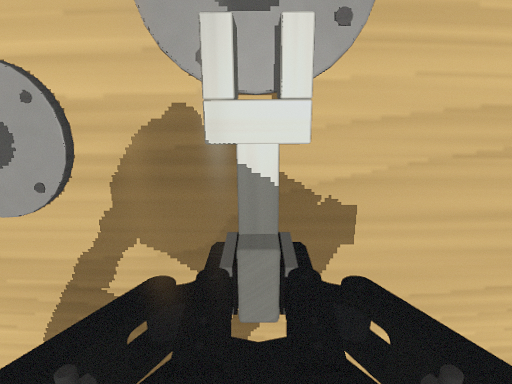

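Call:
drive_tool:
  targets: "0 0 0 0 0 0.001 0.1;0 0 0 0 0 0.0025 0.1;0 0 0 0.01 0 0.0025 0.1;0 0 0 0.02 0 0.0025 0.1;0 0 0 0.03 0 0.0025 0.1;0 0 0 0.035 0 0.0025 0.1;0 0 0 0.04 0 0.0025 0.1;0 0 0 0.04 0 0.0025 0.1"

```text
time_s: 5.5
tool_pos: [511.6, -158.0, 31.4]
tool_rot: [1.0, 0.0, 0.001, 0.001]
contact_force: [0.1, 0.3, -1.1]
gripper_width: 0.206
```

```bash
python3 - <<'E'
from h import *
goto([524.3,-157,28.2],0)
f=snap('side','side5');snap('wrist','wrist5')
cv2.imwrite('pics/s5.png',cv2.resize(f['pixels'][190:290,190:310],None,fx=6,fy=6,interpolation=cv2.INTER_CUBIC))
E
```

```text
t 5.5 turn [ 0.0013 -0.0018  0.0009] shift [ 0.0126 -0.001   0.0032] F [ 0.1  0.3 -1.1] g 0.206 q6 1.045
```

View pics/s5.png

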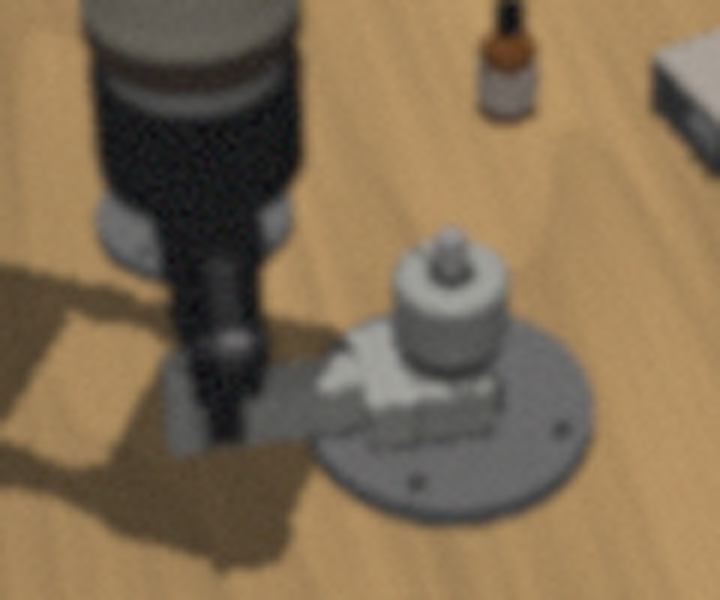

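View pics/wrist5.png

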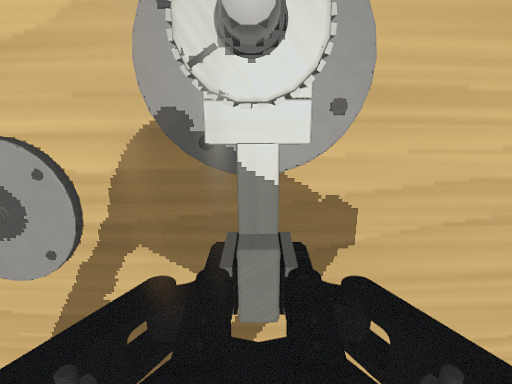

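```bash
python3 - <<'E'
from h import *
from plant import monitor
s=monitor.state();R0=R.from_quat(s['tool_rot']);w=load('wrist5')
def tl(uv,z): return (R0.inv().apply(onplane(w,uv,z)-s['tool_pos'])).round(1)
print('collar L/R',tl([(171,20),(333,20)],80)); print('base',tl([(132,47),(376,47)],12)); print('fork back corners',tl([(205,143),(311,143)],39),'neck',tl([(237,160),(278,160)],39))
g=w['pixels'];print(s['tool_pos'])
# rod outline at its top
cv2.imwrite('pics/w5c.png',cv2.resize(g[0:160,130:390],None,fx=3,fy=3,interpolation=cv2.INTER_CUBIC))
E
```

```text
collar L/R [[ 93.1 -21.1 -48.9]
 [ 93.1  19.8 -48.9]]
base [[ 97.5 -57.6  19.1]
 [ 97.5  55.5  19.2]]
fork back corners [[ 56.4 -20.8  -7.9]
 [ 56.4  22.6  -7.9]] neck [[49.3 -7.8 -7.9]
 [49.3  9.2 -7.9]]
[ 510.65304369 -157.78604014   31.06916735]
```

View pics/w5c.png

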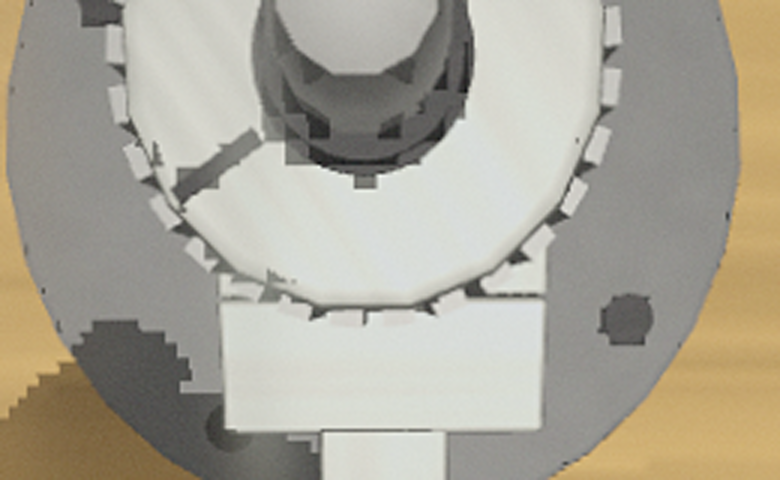

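The rod is about 1.5 mm towards tool −y relative to the slot centre, so I'll correct that and advance.

Call:
drive_tool:
  targets: "0.001 -0.002 0.001 0 -0.0015 0 0.1;0.001 -0.002 0.001 0.003 -0.0015 0 0.1;0.001 -0.002 0.001 0.006 -0.0015 0 0.1;0.001 -0.002 0.001 0.009 -0.0015 0.001 0.1;0.001 -0.002 0.001 0.009 -0.0015 0.002 0.1;0.001 -0.002 0.001 0.009 -0.0015 0.002 0.1"

```text
time_s: 6.1
tool_pos: [519.7, -156.2, 28.8]
tool_rot: [1.0, -0.0, -0.001, -0.0]
contact_force: [-0.5, 0.2, -2.7]
gripper_width: 0.208
```

```bash
python3 - <<'E'
from h import *
goto([524.3,-157,28.2],0)
E
```

```text
t 6.1 turn [-0.0003  0.0018 -0.0001] shift [0.0046 0.0008 0.0006] F [-0.5  0.2 -2.7] g 0.208 q6 1.057
```

Now advance gently to contact with the rod.

Call:
drive_tool:
  targets: "0 0.002 0 0.001 0 0 0.1;0 0.002 0 0.002 0 0 0.1;0 0.002 0 0.003 0 0 0.1;0 0.002 0 0.004 0 0 0.1;0 0.002 0 0.004 0 0 0.1"

```text
time_s: 6.52
tool_pos: [523.8, -156.2, 28.8]
tool_rot: [1.0, 0.0, 0.0, -0.0]
contact_force: [0.8, 0.4, -2.5]
gripper_width: 0.205
```

Call:
drive_tool:
  targets: "0 0 0 0.001 0 0 0.1;0 0 0 0.0015 0 0 0.1;0 0 0 0.002 0 0 0.1"

```text
time_s: 6.77
tool_pos: [523.9, -156.2, 28.6]
tool_rot: [1.0, 0.0, -0.002, -0.0]
contact_force: [-11.4, -1.0, 5.8]
gripper_width: 0.201
```

Call:
drive_tool:
  targets: "0 0 0 0 0 0.0005 0.1;0 0 0 0 0 0.001 0.1;0 0 0 0 0 0.001 0.1"

```text
time_s: 7.02
tool_pos: [523.8, -156.2, 28.2]
tool_rot: [1.0, 0.0, -0.003, -0.0]
contact_force: [-5.6, 1.0, 6.0]
gripper_width: 0.204
```

```bash
python3 - <<'E'
from h import *
goto([525.3,-157,28.2],0)
f=snap('side','side6');snap('wrist','wrist6')
cv2.imwrite('pics/s6.png',cv2.resize(f['pixels'][190:290,190:310],None,fx=6,fy=6,interpolation=cv2.INTER_CUBIC))
E
```

```text
t 7.02 turn [-0.0008  0.0052  0.0009] shift [0.0015 0.0008 0.    ] F [-5.6  1.   6. ] g 0.204 q6 1.061
```

View pics/s6.png

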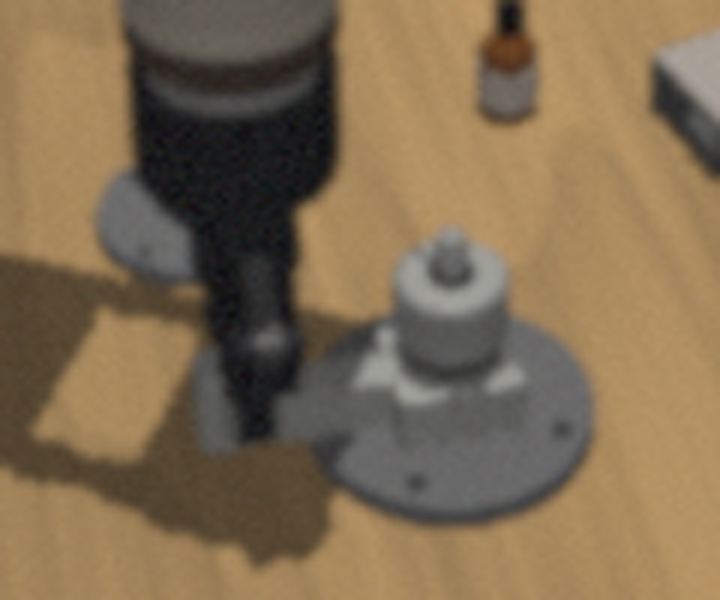

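View pics/wrist6.png

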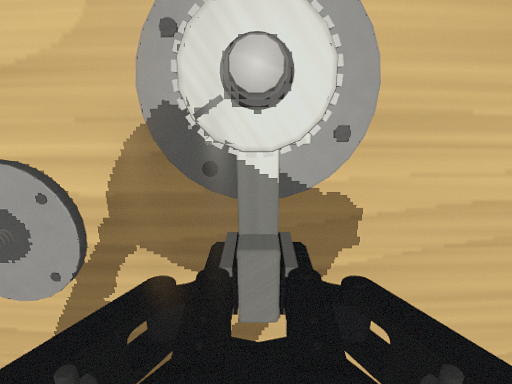

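Contact on both: about 11 N on the rod and about 8 N on the plate. I'll level the pitch, keep a small push and release.

Call:
drive_tool:
  targets: "0 0.005 0.001 0.001 0 0 0.1;0 0.005 0.001 0.001 0 0 0.1;0 0.005 0.001 0.001 0 0 0.1"

```text
time_s: 7.37
tool_pos: [523.9, -156.1, 28.2]
tool_rot: [1.0, 0.0, -0.001, -0.001]
contact_force: [-6.5, 1.0, 3.0]
gripper_width: 0.203
```

Call:
drive_tool:
  targets: "0 0 0 0 0 0 0.45;0 0 0 0 0 0 0.45;0 0 0 0 0 0 0.45;0 0 0 0 0 0 0.45;0 0 0 0 0 0 0.45"

```text
time_s: 7.78
tool_pos: [524.2, -156.2, 28.4]
tool_rot: [1.0, 0.0, -0.001, -0.0]
contact_force: [-0.0, 0.4, 0.4]
gripper_width: 0.448
```

```bash
python3 - <<'E'
from h import *
goto([525.3,-157,28.2],0)
snap('wrist','wrist7')
E
```

```text
t 7.78 turn [-0.0009  0.0018  0.0003] shift [0.0011 0.0008 0.0002] F [-0.   0.4  0.4] g 0.448 q6 1.06
```

View pics/wrist7.png

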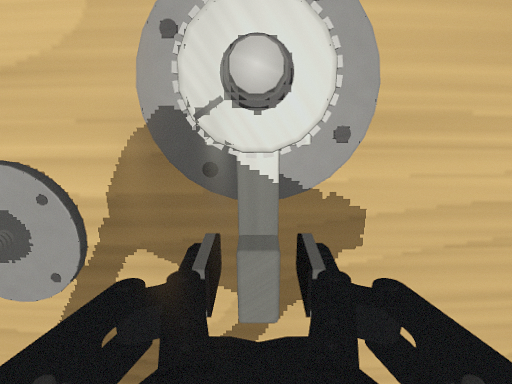

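Call:
drive_tool:
  targets: "0 0 0 0 0 -0.02 0.45;0 0 0 0 0 -0.06 0.45;0 0 0 0 0 -0.1 0.7;0 0 -1.2 0.02 0 -0.11 0.7;0 0 -1.2 0.04 0 -0.11 0.7;0 0 -1.2 0.06 0 -0.11 0.7;0 0 -1.2 0.081 0 -0.11 0.7;0 0 -1.2 0.081 0 -0.11 0.7;0 0 -1.2 0.081 0 -0.11 0.7;0 0 -1.2 0.081 0 -0.11 0.7"

```text
time_s: 8.67
tool_pos: [605.6, -156.1, 137.8]
tool_rot: [0.904, 0.427, -0.001, -0.001]
contact_force: [-0.1, -0.3, 0.6]
gripper_width: 0.699
```

Call:
drive_tool:
  targets: "0 0 -1.2 0 0 0 0.7;0 0 -1.2 0 0 0 0.7;0 0 -1.2 0 0 0 0.7;0 0 -1.2 0 0 0 0.7;0 0 -1.2 0 0 0 0.7;0 0 -1.2 0 0 0 0.7;0 0 -1.2 0 0 0 0.7;0 0 -1.2 0 0 0 0.7;0 0 -1.2 0 0 0 0.7;0 0 -1.2 0 0 0 0.7"

```text
time_s: 9.5
tool_pos: [605.7, -156.1, 137.7]
tool_rot: [0.503, 0.864, -0.0, -0.001]
contact_force: [-0.1, 0.2, -1.0]
gripper_width: 0.7
```

```bash
python3 - <<'E'
from h import *
from plant import monitor
s=monitor.state();print(s['joint_positions'].round(3),s['tool_pos'])
Rm=R.from_quat(s['tool_rot']).as_matrix();hd=np.arctan2(Rm[1,0],Rm[0,0]);print('heading',hd)
goto([605.1,-156.2,130],hd+2.5+s['joint_positions'][5])
f=snap('side','side8');w=snap('wrist','wrist8');t=snap('top','top8')
cv2.imwrite('pics/s8.png',cv2.resize(f['pixels'][190:290,190:310],None,fx=6,fy=6,interpolation=cv2.INTER_CUBIC))
E
```

```text
[-0.445  0.379  1.539  0.     1.227 -0.962] [ 605.65274745 -156.07452177  137.70683615]
heading 2.08780684095304
t 9.5 turn [ 6.0000e-04 -2.8000e-03 -1.5377e+00] shift [ 0.0001 -0.0005  0.0077] F [-0.1  0.2 -1. ] g 0.7 q6 -0.962
```

View pics/s8.png

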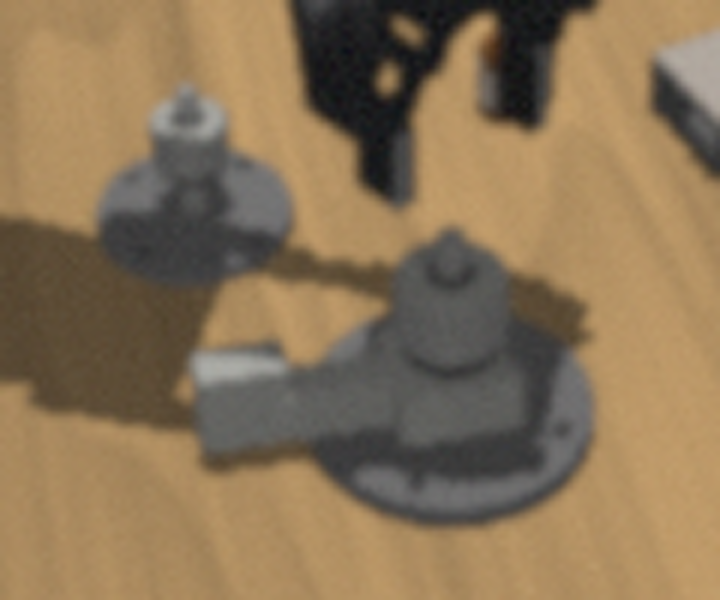

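View pics/wrist8.png

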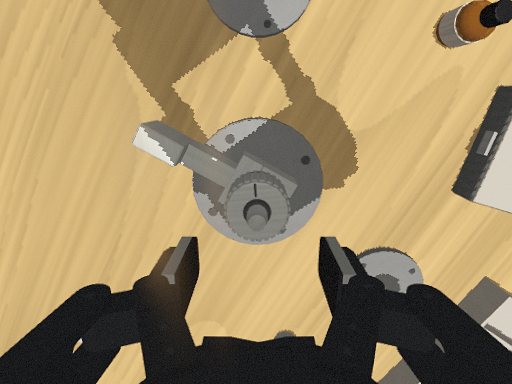

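The spacer lies flat on the plate against the rod. The wrist view shows the plate centre and rod both at column ~258, so the gripper is centred.

Call:
drive_tool:
  targets: "0 0 -1.6 0 0 0.03 0.7;0 0 -1.6 0 0 0.03 0.7;0 0 -1.6 0 0 0.03 0.7;0 0 -1.6 0 0 0.03 0.7;0 0 -1.6 0 0 0.03 0.7;0 0 -1.6 0 0 0.03 0.7;0 0 -1.6 0 0 0.03 0.7;0 0 -1.6 0 0 0.03 0.7;0 0 -1.6 0 0 0.03 0.7;0 0 -1.6 0 0 0.03 0.7"

```text
time_s: 10.48
tool_pos: [605.6, -156.0, 107.7]
tool_rot: [-0.097, 0.995, 0.001, -0.001]
contact_force: [0.2, 0.3, 0.1]
gripper_width: 0.701
```

Call:
drive_tool:
  targets: "0 0 -0.35 0 0 0 0.7;0 0 -0.35 0 0 0 0.7;0 0 -0.35 0 0 0 0.7;0 0 -0.35 0 0 0 0.7"

```text
time_s: 10.82
tool_pos: [605.6, -156.0, 107.7]
tool_rot: [-0.269, 0.963, 0.001, -0.001]
contact_force: [0.3, 0.1, 0.2]
gripper_width: 0.7
```

```bash
python3 - <<'E'
from h import *
from plant import monitor
s=monitor.state();print(s['joint_positions'].round(3),s['tool_pos'])
Rm=R.from_quat(s['tool_rot']).as_matrix();hd=np.arctan2(Rm[1,0],Rm[0,0]);print('heading',hd)
goto([605.2,-156.2,57],hd)
w=snap('wrist','wrist9')
E
```

```text
[-0.445  0.414  1.557  0.     1.173 -2.56 ] [ 605.60855158 -156.02006048  107.65589277]
heading -2.59752994990805
t 10.82 turn [ 0.0022 -0.0012 -0.    ] shift [ 0.0004 -0.0001  0.0507] F [0.3 0.1 0.2] g 0.7 q6 -2.56
```

View pics/wrist9.png

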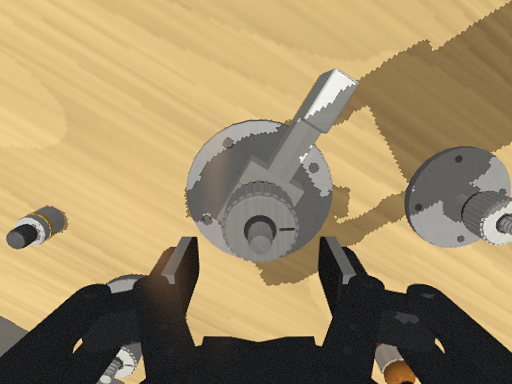

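Call:
drive_tool:
  targets: "0.002 -0.001 0 0 0 0.025 0.7;0.002 -0.001 0 0 0 0.045 0.7;0.002 -0.001 0 0 0 0.0505 0.7;0.002 -0.001 0 0 0 0.0505 0.7;0.002 -0.001 0 0 0 0.0505 0.7"

```text
time_s: 11.28
tool_pos: [605.7, -156.0, 57.6]
tool_rot: [-0.266, 0.964, 0.0, -0.0]
contact_force: [-0.1, -1.1, 0.4]
gripper_width: 0.696
```

```bash
python3 - <<'E'
from h import *
from plant import monitor
s=monitor.state();R0=R.from_quat(s['tool_rot']);print(s['tool_pos'],s['contact_force'])
w=snap('wrist','wrist10')
E
```

```text
[ 605.73008856 -156.03347083   57.6007752 ] [-0.06596313 -1.05145692  0.38785829]
```

View pics/wrist10.png

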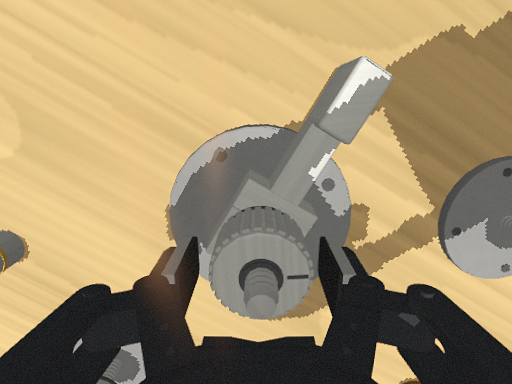

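The collar centre is at column 262 and the jaws' middle at 258.5, so I'll shift the centre to about (604.9, −155.1) and close.

```bash
python3 - <<'E'
from h import *
from plant import monitor
s=monitor.state()
Rm=R.from_quat(s['tool_rot']).as_matrix();hd=np.arctan2(Rm[1,0],Rm[0,0]);print('heading',hd)
goto([604.9,-155.1,57],hd)
E
```

```text
heading -2.603153496193699
t 11.33 turn [-0.0013  0.0009 -0.    ] shift [0.0006 0.0018 0.0014] F [-0.3 -0.8  0. ] g 0.697 q6 -2.554
```

Call:
drive_tool:
  targets: "-0.001 0.001 0 0.0006 0.0014 0.001 0.7;-0.001 0.001 0 0.0006 0.0014 0.001 0.7;-0.001 0.001 0 0.0006 0.0014 0.001 0.4;-0.001 0.001 0 0.0006 0.0014 0.001 0.4;-0.001 0.001 0 0.0006 0.0014 0.001 0.4;-0.001 0.001 0 0.0006 0.0014 0.001 0.4;-0.001 0.001 0 0.0006 0.0014 0.001 0.4;-0.001 0.001 0 0.0006 0.0014 0.001 0.4"
  squeeze: 30

```text
time_s: 12.0
tool_pos: [605.4, -155.2, 58.6]
tool_rot: [-0.266, 0.964, -0.0, 0.0]
contact_force: [-2.9, 2.1, 4.7]
gripper_width: 0.506
```

```bash
python3 - <<'E'
from h import *
from plant import monitor
s=monitor.state();print(s['contact_force'],s['wrist_torque'],s['tool_pos'])
Rm=R.from_quat(s['tool_rot']).as_matrix();hd=np.arctan2(Rm[1,0],Rm[0,0]);print('heading',hd)
goto([604.9,-155.1,57],hd)
E
```

```text
[-2.91782091  2.10735853  4.72572355] [ 0.35744188  0.34390444 -0.01244532] [ 605.36778367 -155.19876998   58.59115426]
heading -2.603322578404269
t 12.0 turn [-0.0003  0.0003 -0.    ] shift [0.0004 0.0003 0.0016] F [-2.9  2.1  4.7] g 0.506 q6 -2.553
```

Call:
drive_tool:
  targets: "0 0 0.1 0 0 0.0003 0.4;0 0 0.2 0 0 0.0006 0.4;0 0 0.3 0 0 0.001 0.4;0 0 0.4 0 0 0.0013 0.4;0 0 0.5 0 0 0.0016 0.4;0 0 0.6 0 0 0.0019 0.4"

```text
time_s: 12.5
tool_pos: [605.5, -155.8, 56.9]
tool_rot: [0.033, 0.999, -0.001, 0.0]
contact_force: [-0.8, -1.1, -1.8]
gripper_width: 0.506
```

```bash
cat > st.py <<'E'
from h import *
from plant import monitor
s=monitor.state();print('F',s['contact_force'].round(2),'T',s['wrist_torque'].round(3),s['tool_pos'].round(2),'tau6',s['effort'][5].round(3))
Rm=R.from_quat(s['tool_rot']).as_matrix();hd=np.arctan2(Rm[1,0],Rm[0,0]);print('heading',hd,'tilt',Rm[:2,2].round(4))
goto([604.9,-155.1,s['tool_pos'][2]],hd)
E
python3 st.py
```

```text
F [-0.75 -1.15 -1.82] T [-0.336  0.013  0.086] [ 605.51 -155.83   56.87] tau6 -1.151
heading 3.0750572383945545 tilt [ 0.0009 -0.0014]
t 12.5 turn [-0.0013  0.001  -0.    ] shift [ 0.0007  0.0007 -0.    ] F [-0.8 -1.1 -1.8] g 0.506 q6 -1.948
```

Wrist torque of 0.086 N·m matches the thread friction. Continuing: the minimum clearance of 6 mm allows at least 1.88 rad in total.

Call:
drive_tool:
  targets: "0 0 0.1 0.0003 0.0003 0.0003 0.4;0 0 0.2 0.0003 0.0003 0.0006 0.4;0 0 0.3 0.0003 0.0003 0.001 0.4;0 0 0.4 0.0003 0.0003 0.0013 0.4;0 0 0.5 0.0003 0.0003 0.0016 0.4;0 0 0.6 0.0003 0.0003 0.0019 0.4;0 0 0.7 0.0003 0.0003 0.0022 0.4;0 0 0.8 0.0003 0.0003 0.0025 0.4;0 0 0.9 0.0003 0.0003 0.0029 0.4;0 0 1.0 0.0003 0.0003 0.0032 0.4"

```text
time_s: 13.33
tool_pos: [604.9, -156.8, 53.7]
tool_rot: [0.51, 0.86, -0.001, 0.001]
contact_force: [-1.6, -4.1, -1.3]
gripper_width: 0.505
```

```bash
python3 st.py; python3 - <<'E'
from h import *
f=snap('side','side11');w=snap('wrist','wrist11')
cv2.imwrite('pics/s11.png',cv2.resize(f['pixels'][190:290,190:310],None,fx=6,fy=6,interpolation=cv2.INTER_CUBIC))
E
```

```text
F [-1.64 -4.11 -1.32] T [-0.748  0.244  0.084] [ 604.88 -156.84   53.69] tau6 -1.149
heading 2.0702716606646234 tilt [ 0.0003 -0.0036]
t 13.33 turn [-0.0015  0.0033 -0.    ] shift [ 0.0015  0.0008 -0.    ] F [-1.6 -4.1 -1.3] g 0.505 q6 -0.943
```

View pics/s11.png

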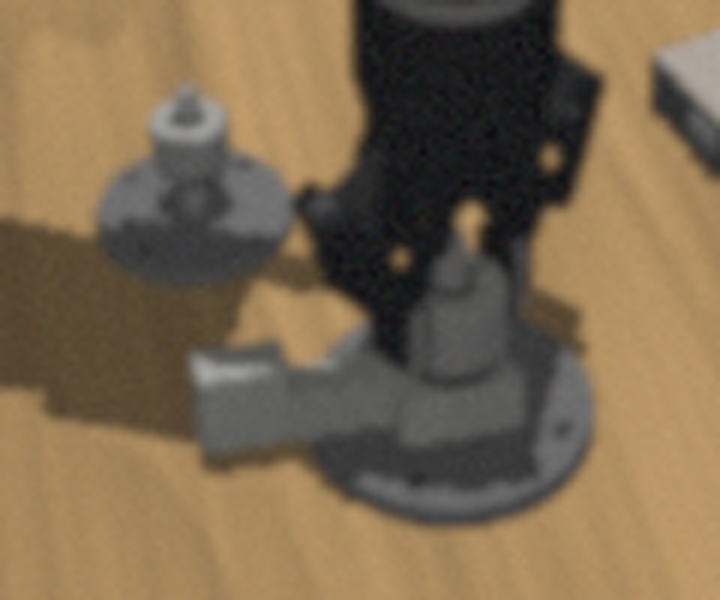

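View pics/wrist11.png

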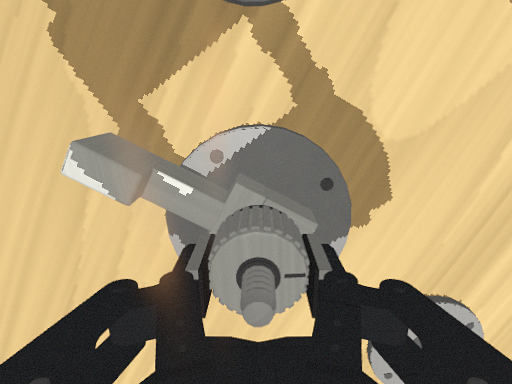

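The collar turns with the gripper: its mark stays at (295,275). The side force shows the rod axis about 1 mm further towards −y, so I'll recentre and go on in steps of 0.2 rad or less, watching torque.

Call:
drive_tool:
  targets: "-0.001 0.003 0 -0.0004 -0.0004 0 0.4;-0.001 0.003 0.1 -0.0007 -0.0008 0.0003 0.4;-0.001 0.003 0.2 -0.0007 -0.0008 0.0006 0.4;-0.001 0.003 0.25 -0.0007 -0.0008 0.0008 0.4"

```text
time_s: 13.77
tool_pos: [604.6, -157.0, 52.9]
tool_rot: [0.613, 0.79, 0.0, -0.0]
contact_force: [-0.3, 1.2, -0.3]
gripper_width: 0.507
```

```bash
python3 st.py
```

```text
F [-0.35  1.16 -0.29] T [ 0.233 -0.015  0.08 ] [ 604.55 -157.04   52.86] tau6 -0.081
heading 1.8219475961895895 tilt [0.0001 0.0011]
t 13.77 turn [ 0.0004 -0.001  -0.    ] shift [0.0018 0.0008 0.    ] F [-0.3  1.2 -0.3] g 0.507 q6 -0.7
```

Call:
drive_tool:
  targets: "0 -0.001 0.1 0 0 0.0003 0.4;0 -0.001 0.2 0 0 0.0006 0.4;0 -0.001 0.2 0 0 0.0006 0.4"

```text
time_s: 14.02
tool_pos: [604.3, -157.0, 52.2]
tool_rot: [0.689, 0.725, -0.0, -0.0]
contact_force: [-1.2, -1.6, -0.9]
gripper_width: 0.502
```

```bash
python3 st.py
```

```text
F [-1.21 -1.62 -0.89] T [-0.235  0.161 -0.095] [ 604.33 -157.04   52.23] tau6 0.898
heading 1.6212850890889334 tilt [-0.0003  0.0002]
t 14.02 turn [-0.0003 -0.0002  0.    ] shift [0.0019 0.0007 0.    ] F [-1.2 -1.6 -0.9] g 0.502 q6 -0.498
```

Call:
drive_tool:
  targets: "0 0 0.1 0 0 0.0003 0.4;0 0 0.2 0 0 0.0006 0.4;0 0 0.2 0 0 0.0006 0.4"

```text
time_s: 14.27
tool_pos: [604.1, -157.0, 51.6]
tool_rot: [0.758, 0.653, -0.0, -0.0]
contact_force: [-0.7, -1.6, -0.4]
gripper_width: 0.504
```

```bash
python3 st.py
```

```text
F [-0.69 -1.63 -0.39] T [-0.244  0.276 -0.07 ] [ 604.08 -157.05   51.61] tau6 0.892
heading 1.422530400592391 tilt [-0.0009  0.0004]
t 14.27 turn [-0.0009 -0.0003  0.    ] shift [0.002  0.0005 0.    ] F [-0.7 -1.6 -0.4] g 0.504 q6 -0.299
```

Reading torque after a hold row isn't meaningful because static friction relaxes it, so I'll end calls while still turning.

Call:
drive_tool:
  targets: "0 0 0.08 0 0 0.0003 0.4;0 0 0.16 0 0 0.0005 0.4"

```text
time_s: 14.43
tool_pos: [603.9, -157.0, 51.3]
tool_rot: [0.806, 0.591, -0.0, -0.001]
contact_force: [-2.4, -2.1, 1.1]
gripper_width: 0.507
```

```bash
python3 st.py
```

```text
F [-2.4  -2.11  1.12] T [-0.192  0.326  0.16 ] [ 603.92 -157.01   51.28] tau6 -0.972
heading 1.2654144876225493 tilt [-0.0014  0.0006]
t 14.43 turn [-0.0015 -0.0001  0.    ] shift [ 0.0021  0.0004 -0.    ] F [-2.4 -2.1  1.1] g 0.507 q6 -0.142
```

Call:
drive_tool:
  targets: "0 0 0.08 0 0 0.0003 0.4;0 0 0.16 0 0 0.0005 0.4"

```text
time_s: 14.6
tool_pos: [603.7, -156.9, 50.9]
tool_rot: [0.85, 0.526, -0.001, -0.001]
contact_force: [-2.8, -0.9, 0.4]
gripper_width: 0.505
```

```bash
python3 st.py
```

```text
F [-2.82 -0.92  0.44] T [-0.135  0.332  0.161] [ 603.71 -156.92   50.88] tau6 -0.881
heading 1.1081814219830726 tilt [-0.002   0.0008]
t 14.6 turn [-0.0021  0.0002 -0.    ] shift [ 0.0022  0.0003 -0.    ] F [-2.8 -0.9  0.4] g 0.505 q6 0.015
```

Call:
drive_tool:
  targets: "0.001 0 0.01 0 0 0 0.4;0.001 0 0.02 0 0 0 0.4;0.001 0 0.03 0 0 0.0001 0.4"

```text
time_s: 14.85
tool_pos: [603.7, -156.9, 50.9]
tool_rot: [0.857, 0.515, -0.001, -0.001]
contact_force: [-1.3, -1.4, -0.1]
gripper_width: 0.506
```

```bash
python3 st.py; python3 - <<'E'
from h import *
f=snap('side','side12');w=snap('wrist','wrist12')
cv2.imwrite('pics/s12.png',cv2.resize(f['pixels'][210:280,220:310],None,fx=8,fy=8,interpolation=cv2.INTER_CUBIC))
E
```

```text
F [-1.31 -1.44 -0.13] T [-0.145  0.213  0.18 ] [ 603.68 -156.91   50.87] tau6 -0.018
heading 1.0816855449361769 tilt [-0.003   0.0012]
t 14.85 turn [-0.0032  0.0004 -0.    ] shift [ 0.0022  0.0002 -0.    ] F [-1.3 -1.4 -0.1] g 0.506 q6 0.042
```

View pics/s12.png

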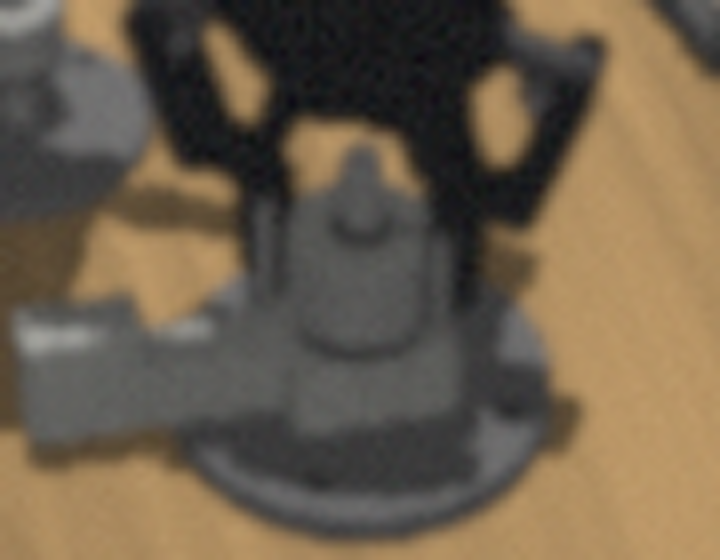

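View pics/wrist12.png

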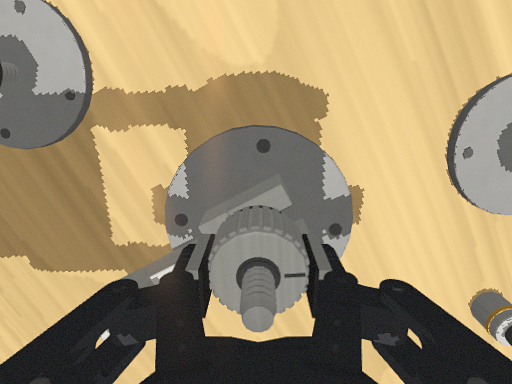

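```bash
python3 - <<'E'
from h import *
for n in ('wrist5','wrist8','wrist9','wrist10','wrist11','wrist12','top0','side0','side12'):
    f=load(n);C=cloud(f).reshape(-1,3);d=np.hypot(C[:,0]-604.8,C[:,1]+157);z=C[:,2]
    a=z[(d>13)&(d<20)&(z>62)&(z<92)];b=z[(d>47)&(d<56)&(z>4)&(z<20)];k=z[(abs(C[:,1]+157)<7)&(C[:,0]>545)&(C[:,0]<575)&(z>28)&(z<44)]
    tb=z[(abs(C[:,1]+157)<7)&(C[:,0]>507)&(C[:,0]<535)&(z>44)&(z<60)]
    print(n,'collar top',len(a),np.median(a) if len(a) else 0,'plate',np.median(b) if len(b) else 0,'neck',len(k),np.median(k) if len(k) else 0,'tab',len(tb),np.median(tb) if len(tb) else 0)
E
```

```text
wrist5 collar top 6451 78.57943877568202 plate 11.476709507994826 neck 2350 38.345290795133494 tab 1817 54.171160127023896
wrist8 collar top 1485 78.56132909185158 plate 11.511195131398608 neck 662 35.47884489540432 tab 731 51.37078077886204
wrist9 collar top 1918 78.59609639080922 plate 11.50967384491284 neck 916 35.482236216763695 tab 1121 51.416235182194555
wrist10 collar top 3122 78.58233358637503 plate 11.522953546723727 neck 1524 35.50673930451393 tab 2050 51.46503060634724
wrist11 collar top 2950 73.4459572609683 plate 11.517983882892395 neck 1439 35.493102281022516 tab 1732 51.41012176636315
wrist12 collar top 2943 70.63830332682315 plate 11.48524167064167 neck 10 35.151625058431875 tab 32 51.485452773049204
top0 collar top 92 80.11663790106331 plate 12.575478088385694 neck 0 0 tab 0 0
side0 collar top 103 79.04529483538647 plate 12.338184627830515 neck 0 0 tab 0 0
side12 collar top 89 71.52887831423914 plate 12.595467679247804 neck 58 36.41633121382671 tab 54 52.35831077217273
```

```bash
python3 - <<'E'
from h import *
ims=[]
for n in ('wrist10','wrist11','wrist12'):
    f=load(n);ims.append(cv2.resize(f['pixels'][225:330,205:315],None,fx=2.4,fy=2.4,interpolation=cv2.INTER_CUBIC))
    C=cloud(f);z=C[...,2];g=f['pixels'].mean(2)
    zt=np.median(z[235:300,270:300][(z[235:300,270:300]>65)&(z[235:300,270:300]<90)])
    sub=g[262:290,282:308];m=(sub<0.6*np.median(sub))
    v,u=np.nonzero(m);v=v+262;u=u+282
    P=onplane(f,np.c_[u,v],zt)
    d=P[:,:2]-P[:,:2].mean(0);w=np.linalg.svd(d)[2][0]
    print(n,m.sum(),'px centroid',u.mean(),v.mean(),'world',P.mean(0).round(2),'angle from rod',[np.arctan2(P[:,1].mean()+y,P[:,0].mean()-604.8).round(3) for y in(156.5,157,157.5)],'line dir',np.arctan2(w[1],w[0]).round(3))
cv2.imwrite('pics/marks.png',np.hstack(ims))
E
```

```text
wrist10 75 px centroid 295.25333333333333 276.85333333333335 world [ 596.11 -144.44   78.68] angle from rod [np.float64(2.195), np.float64(2.176), np.float64(2.158)] line dir 2.22
wrist11 73 px centroid 295.35616438356163 276.26027397260276 world [ 618.17 -148.92   73.48] angle from rod [np.float64(0.516), np.float64(0.544), np.float64(0.571)] line dir -3.019
wrist12 68 px centroid 295.61764705882354 276.04411764705884 world [ 618.49 -163.98   70.73] angle from rod [np.float64(-0.5), np.float64(-0.472), np.float64(-0.442)] line dir 2.245
```

View pics/marks.png

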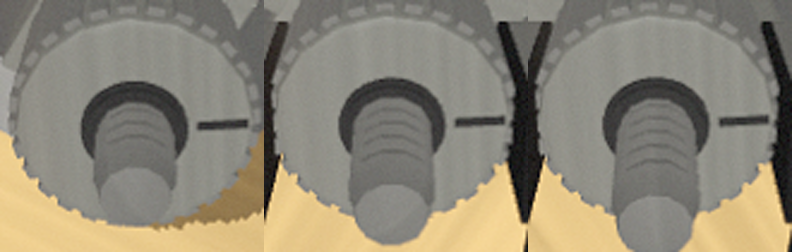

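The wrist depth is very repeatable. The collar top is now about 71.1, so its underside is about 5.1 mm above the spacer, inside the washer's 4–6 mm proud range. The torque also rose to 0.16–0.18. To separate contact from friction bias, I'll back off a little and compare the reverse torque.

Call:
drive_tool:
  targets: "0 0 -0.04 0 0 -0.0001 0.4;0 0 -0.08 0 0 -0.0002 0.4;0 0 -0.12 0 0 -0.0003 0.4;0 0 -0.16 0 0 -0.0004 0.4"

```text
time_s: 15.28
tool_pos: [603.9, -157.0, 51.3]
tool_rot: [0.813, 0.583, -0.001, -0.001]
contact_force: [-0.6, -1.8, -1.6]
gripper_width: 0.502
```

```bash
cat > dz.py <<'E'
from h import *
import sys
f=snap('wrist',sys.argv[1]);C=cloud(f).reshape(-1,3);d=np.hypot(C[:,0]-604.8,C[:,1]+157);z=C[:,2]
a=z[(d>13)&(d<20)&(z>62)&(z<92)];b=z[(d>47)&(d<56)&(z>4)&(z<20)]
print('collar top',np.median(a)+.5,'underside-36:',np.median(a)+.5-66,'plate',np.median(b))
C=cloud(f);Z=C[...,2];g=f['pixels'].mean(2);zt=np.median(a)
sub=g[262:290,282:308];m=(sub<0.6*np.median(sub));v,u=np.nonzero(m)
print('mark px',m.sum(),u.mean()+282,v.mean()+262)
E
python3 st.py; python3 dz.py w13
```

```text
F [-0.58 -1.8  -1.61] T [-0.207 -0.026 -0.045] [ 603.86 -156.96   51.25] tau6 0.435
heading 1.2438845500672644 tilt [-0.0025  0.0012]
t 15.28 turn [-0.0027 -0.0003  0.    ] shift [ 0.0021  0.0004 -0.    ] F [-0.6 -1.8 -1.6] g 0.502 q6 -0.121
collar top 71.50077062285528 underside-36: 5.500770622855285 plate 11.489347865004845
mark px 69 295.4782608695652 276.1449275362319
```

Call:
drive_tool:
  targets: "0 0 -0.04 0 0 -0.0001 0.4;0 0 -0.08 0 0 -0.0003 0.4;0 0 -0.12 0 0 -0.0004 0.4;0 0 -0.16 0 0 -0.0005 0.4"

```text
time_s: 15.67
tool_pos: [604.0, -157.0, 51.6]
tool_rot: [0.762, 0.647, -0.0, -0.001]
contact_force: [0.4, -2.0, -1.1]
gripper_width: 0.504
```

```bash
python3 st.py; python3 dz.py w14
```

```text
F [ 0.36 -2.01 -1.09] T [-0.267 -0.114 -0.056] [ 604.03 -157.03   51.61] tau6 0.41
heading 1.4075596519483142 tilt [-0.0019  0.0012]
t 15.67 turn [-0.0021 -0.0009  0.    ] shift [0.002  0.0005 0.    ] F [ 0.4 -2.  -1.1] g 0.504 q6 -0.285
collar top 71.86188209002161 underside-36: 5.861882090021609 plate 11.4887548589532
mark px 68 295.3235294117647 276.0
```

Call:
drive_tool:
  targets: "0 0 -0.04 0 0 -0.0001 0.4;0 0 -0.08 0 0 -0.0003 0.4;0 0 -0.12 0 0 -0.0004 0.4;0 0 -0.16 0 0 -0.0005 0.4"

```text
time_s: 16.05
tool_pos: [604.3, -157.1, 52.1]
tool_rot: [0.707, 0.707, -0.0, -0.001]
contact_force: [0.0, -1.8, -1.0]
gripper_width: 0.506
```

```bash
python3 st.py; python3 dz.py w15
```

```text
F [ 0.05 -1.84 -0.97] T [-0.219 -0.036 -0.094] [ 604.26 -157.07   52.1 ] tau6 0.406
heading 1.5704778094719285 tilt [-0.0013  0.0012]
t 16.05 turn [-0.0013 -0.0012  0.    ] shift [0.002  0.0006 0.    ] F [ 0.  -1.8 -1. ] g 0.506 q6 -0.448
collar top 72.34172324128839 underside-36: 6.341723241288392 plate 11.515910810125874
mark px 70 295.87142857142857 276.1142857142857
```

The collar height departs from the thread line (3.18 mm/rad) near heading 1.4–1.5, and the reverse torque weakens there too, so the washer made contact around heading 1.45. I've backed it off and will re-approach slowly with torque readings.

Call:
drive_tool:
  targets: "-0.001 -0.001 0.02 0 0 0 0.4;-0.001 -0.001 0.04 0 0 0.0001 0.4;-0.001 -0.001 0.06 0 0 0.0002 0.4;-0.001 -0.001 0.08 0 0 0.0003 0.4"

```text
time_s: 16.43
tool_pos: [604.2, -157.0, 51.8]
tool_rot: [0.735, 0.678, -0.0, -0.0]
contact_force: [-1.0, -0.8, -0.4]
gripper_width: 0.506
```

```bash
python3 st.py; python3 dz.py w16
```

```text
F [-1.05 -0.8  -0.43] T [-0.279  0.147  0.126] [ 604.16 -157.05   51.83] tau6 -0.155
heading 1.489731810838566 tilt [-0.0006  0.0002]
t 16.43 turn [-0.0006 -0.0001  0.    ] shift [ 0.002   0.0006 -0.    ] F [-1.  -0.8 -0.4] g 0.506 q6 -0.366
collar top 72.06818508569992 underside-36: 6.068185085699923 plate 11.495145694235191
mark px 68 295.86764705882354 275.95588235294116
```

Call:
drive_tool:
  targets: "0 0 0.02 0 0 0 0.4;0 0 0.04 0 0 0.0001 0.4;0 0 0.06 0 0 0.0002 0.4"

```text
time_s: 16.73
tool_pos: [604.1, -157.0, 51.7]
tool_rot: [0.756, 0.654, -0.0, -0.0]
contact_force: [-1.3, -2.3, -0.4]
gripper_width: 0.501
```

```bash
python3 st.py; python3 dz.py w17
```

```text
F [-1.25 -2.31 -0.36] T [-0.217  0.242  0.073] [ 604.09 -157.05   51.65] tau6 -0.157
heading 1.4269137729138326 tilt [-0.0008  0.0002]
t 16.73 turn [-0.0008 -0.0001  0.    ] shift [ 0.002   0.0005 -0.    ] F [-1.3 -2.3 -0.4] g 0.501 q6 -0.304
collar top 71.88449383442092 underside-36: 5.8844938344209226 plate 11.493929608444375
mark px 68 295.86764705882354 275.95588235294116
```

Call:
drive_tool:
  targets: "0 0 0.02 0 0 0 0.4;0 0 0.04 0 0 0.0001 0.4;0 0 0.06 0 0 0.0002 0.4"

```text
time_s: 17.03
tool_pos: [604.0, -157.0, 51.5]
tool_rot: [0.776, 0.63, -0.0, -0.0]
contact_force: [-2.4, -0.6, 1.0]
gripper_width: 0.504
```

```bash
python3 st.py; python3 dz.py w18
```

```text
F [-2.42 -0.58  0.95] T [-0.171  0.29   0.064] [ 604.   -157.02   51.45] tau6 -0.15
heading 1.3641031838886015 tilt [-0.001   0.0003]
t 17.03 turn [-0.0011 -0.      0.    ] shift [ 0.0021  0.0005 -0.    ] F [-2.4 -0.6  1. ] g 0.504 q6 -0.241
collar top 71.73643695270913 underside-36: 5.736436952709127 plate 11.498166865440737
mark px 70 295.95714285714286 275.8
```

Torque readings are noisy (about ±0.03), so the height-versus-angle break is the better cue: contact at about heading 1.41–1.44. Target is contact − 0.17, so about 1.25.

Call:
drive_tool:
  targets: "0 0 0.02 0 0 0 0.4;0 0 0.04 0 0 0.0001 0.4;0 0 0.06 0 0 0.0001 0.4"

```text
time_s: 17.33
tool_pos: [604.0, -157.0, 51.4]
tool_rot: [0.796, 0.606, -0.0, -0.0]
contact_force: [-1.8, -1.6, -1.1]
gripper_width: 0.507
```

```bash
python3 st.py; python3 dz.py w19
```

```text
F [-1.82 -1.57 -1.09] T [-0.249  0.259  0.131] [ 603.96 -157.     51.37] tau6 -0.139
heading 1.3012952088335952 tilt [-0.0012  0.0003]
t 17.33 turn [-0.0012  0.     -0.    ] shift [ 0.0021  0.0004 -0.    ] F [-1.8 -1.6 -1.1] g 0.507 q6 -0.178
collar top 71.58103570904198 underside-36: 5.581035709041984 plate 11.508626246553604
mark px 66 295.6212121212121 275.8333333333333
```

Call:
drive_tool:
  targets: "0 0 0.02 0 0 0 0.4;0 0 0.04 0 0 0.0001 0.4;0 0 0.055 0 0 0.0001 0.4"

```text
time_s: 17.63
tool_pos: [603.9, -157.0, 51.2]
tool_rot: [0.813, 0.583, -0.0, -0.001]
contact_force: [-2.1, -1.1, 0.2]
gripper_width: 0.504
```

```bash
python3 st.py; python3 dz.py w20; for i in 1 2 3 4 5 6; do python3 - <<'E'
from plant import monitor,optics
s=monitor.state();print(s['contact_force'].round(2),s['wrist_torque'][2].round(3));optics.grab_frame('top')
E
done; python3 st.py
```

```text
F [-2.1  -1.14  0.24] T [-0.162  0.28   0.126] [ 603.86 -156.98   51.23] tau6 -0.017
heading 1.2436824450314363 tilt [-0.0014  0.0004]
t 17.63 turn [-0.0015  0.0001 -0.    ] shift [ 0.0021  0.0004 -0.    ] F [-2.1 -1.1  0.2] g 0.504 q6 -0.12
collar top 71.47813714278963 underside-36: 5.478137142789635 plate 11.497255416239398
mark px 69 295.7391304347826 276.04347826086956
[-1.88 -1.94 -0.13] 0.059
[-1.92 -1.6  -0.03] -0.033
[-2.13 -0.85  0.63] -0.061
[-1.9  -1.12 -0.39] 0.003
[-2.28 -1.27 -0.45] -0.069
[-1.79 -1.33 -1.24] -0.03
F [-2.78 -0.83  1.27] T [-0.185  0.311  0.003] [ 603.86 -156.98   51.22] tau6 -0.028
heading 1.2453585185944247 tilt [-0.0014  0.0005]
t 17.98 turn [-0.0015  0.     -0.    ] shift [ 0.0021  0.0004 -0.    ] F [-2.8 -0.8  1.3] g 0.503 q6 -0.122
```

Contact fits at about 1.40–1.42, and the heading is now 1.245, which gives roughly 9–10.5 N. The held torque is near zero, so it can be released.

Call:
drive_tool:
  targets: "0 0 0 0 0 0 0.65;0 0 0 0 0 0 0.65;0 0 0 0 0 0 0.65;0 0 0 0 0 0 0.65"

```text
time_s: 18.32
tool_pos: [604.3, -156.9, 51.4]
tool_rot: [0.812, 0.583, -0.0, -0.0]
contact_force: [-0.9, 0.4, -0.8]
gripper_width: 0.651
```

```bash
python3 st.py; python3 dz.py w21
```

```text
F [-0.88  0.42 -0.76] T [-0.026 -0.013  0.051] [ 604.26 -156.9    51.45] tau6 -0.0
heading 1.2455023272679522 tilt [-0.0006  0.0004]
t 18.32 turn [-0.0007 -0.0002  0.    ] shift [0.0019 0.     0.    ] F [-0.9  0.4 -0.8] g 0.651 q6 -0.122
collar top 71.45783347176425 underside-36: 5.457833471764246 plate 11.490975016024265
mark px 64 293.546875 275.0
```

View pics/w21.png

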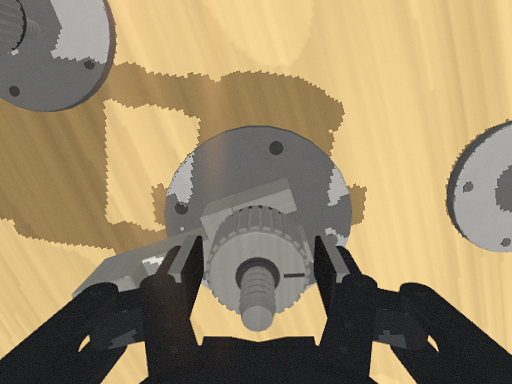

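The collar stayed at 71.46 after release, so the gripper wasn't holding it up. Rising clear to check.

Call:
drive_tool:
  targets: "0 0 0 0 0 -0.02 0.65;0 0 0 0 0 -0.05 0.65;0 0 0 0 0 -0.09 0.65;0 0 0 -0.08 0 -0.12 0.65;0 0 0 -0.12 0 -0.14 0.65;0 0 0 -0.15 0 -0.15 0.65;0 0 0 -0.15 0 -0.15 0.65;0 0 0 -0.15 0 -0.15 0.65"

```text
time_s: 19.03
tool_pos: [555.7, -306.2, 205.6]
tool_rot: [0.814, 0.581, -0.0, 0.004]
contact_force: [0.7, -0.4, 0.9]
gripper_width: 0.649
```

```bash
python3 st.py; python3 dz.py w22; python3 - <<'E'
from h import *
f=snap('side','side22');t=snap('top','top22')
a=cv2.resize(f['pixels'][200:290,210:310],None,fx=6,fy=6,interpolation=cv2.INTER_CUBIC);cv2.imwrite('pics/s22.png',a)
w=load('w22');C=cloud(w).reshape(-1,3);z=C[:,2]
k=(abs(C[:,1]+157)<7)&(C[:,0]>545)&(C[:,0]<575)&(z>28)&(z<44);tb=(abs(C[:,1]+157)<12)&(C[:,0]>490)&(C[:,0]<545)&(z>47)&(z<56)
print('neck',k.sum(),np.median(z[k]),'tab',tb.sum(),np.median(z[tb]),np.percentile(C[tb],[1,99],axis=0).round(1))
b=(z>9)&(z<14)&(np.hypot(C[:,0]-605,C[:,1]+157)<62);c=(z>69)&(z<72.5)
print('plate ext',np.percentile(C[b],[.2,99.8],axis=0).round(1));print('collar',np.percentile(C[c],[1,99],axis=0).round(1))
E
```

```text
F [ 0.66 -0.44  0.86] T [-0.032 -0.01   0.004] [ 555.72 -306.18  205.55] tau6 -0.482
heading 1.2397263075221643 tilt [ 0.004  -0.0067]
t 19.03 turn [0.0059 0.005  0.    ] shift [ 0.1589 -0.0026 -0.0008] F [ 0.7 -0.4  0.9] g 0.649 q6 -0.361
collar top 71.40805153233424 underside-36: 5.408051532334241 plate 11.539944847097388
mark px 0 nan nan
neck 570 35.56342810250018 tab 932 51.32390911666201 [[ 504.  -165.7   47.7]
 [ 539.  -148.8   53.2]]
plate ext [[ 548.3 -214.     9.3]
 [ 658.8 -133.5   13.8]]
collar [[ 583.4 -178.5   69.1]
 [ 616.9 -160.9   72.3]]dz.py:8: RuntimeWarning: Mean of empty slice.
  print('mark px',m.sum(),u.mean()+282,v.mean()+262)
  ret = ret.dtype.type(ret / rcount)
```

View pics/s22.png

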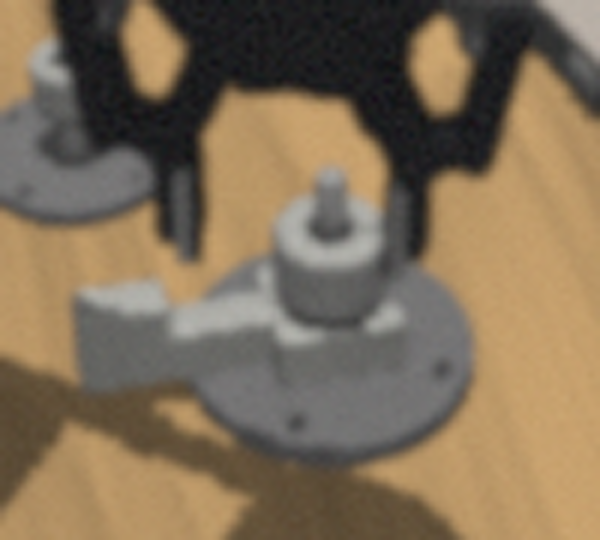

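View pics/w22.png

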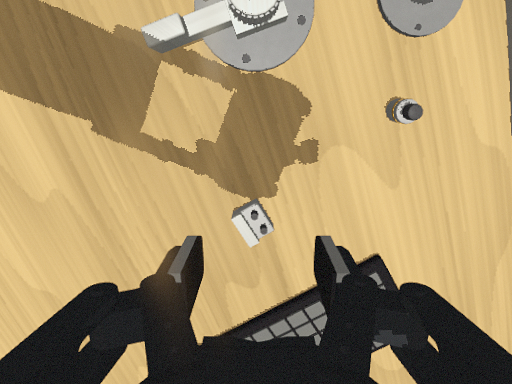

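View pics/top22.png

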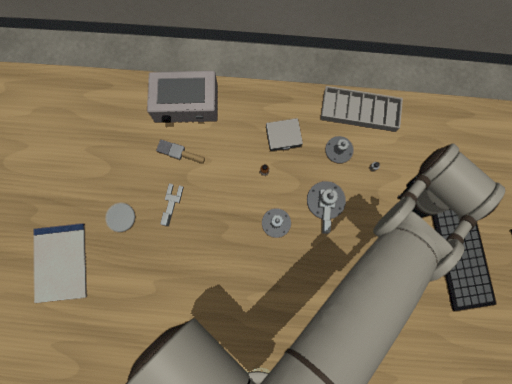

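The side view shows the washer down on the spacer top. The tab's end at x = 504 puts the spacer origin at x ≈ 605, on the rod axis. Neck and tab heights fit a flat spacer, and the other items are where they were. Handing in.

```bash
python3 -c "
from plant import ticket
print(ticket.job_done())"
```

```text
the job is handed in; nothing more can be done
None
```

The job is handed in after about 19 s of the 72 s allowed. The thick (24 mm) spacer lies flat on the largest post's base plate, with its slot home against the rod. The collar is wound down onto it and left clamped at an estimated 8–11 N, and the arm is clear.

**Last checks:**
- **Flatness:** the depth image gave the neck top at about 36 mm and the tab top at about 52 mm, as they should be for a flat spacer.
- **Slot home:** the tab's end at x = 504 puts the spacer's origin on the rod axis within about 1 mm.
- **Collar:** it stayed at the same height to within about 0.05 mm after release and retreat.
- **Bystanders:** in the last pictures everything else looks where it was.

**What is uncertain:**
- **Clamp force:** I inferred it from the angle turned past first contact, because the torque readings scattered by about 0.05 N·m and could not confirm it.
- **Force limit:** on the first pass I turned past contact, to an estimated 20–22 N. The last torque reading there (0.18 N·m), if true, would have meant about 28 N, over the limit of 25. The collar's height rules against that, putting the force under about 20 N. I backed off until the washer was free and re-clamped slowly.

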